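# Rack the loaded pestles heavy end down

## Robot

A 6-joint arm with a two-finger parallel gripper is mounted at the origin on the work surface. World frame = base frame: x ahead of the robot, y to its left, z up, the work surface at z = 0. Lengths are in m, angles in degrees, forces in N, time in s.
With the tool pointing down it reaches from about 0.3 to 1 m from the base axis. Payload 5.1 kg.
Tool frame: the origin (TCP) lies between the finger pads; the fingertips stand 14 mm ahead of it and the grasp point (between the pads) lies 5 mm behind it (robot.tcp_to_tips is the distance from the TCP to the fingertips, in m); z points along the fingers, y is the direction in which the jaws open and shut (so a half turn about z gives the same grasp; the last joint's range is limited). The gripper opens to 95 mm and grips with 3 to 60 N. Pads are 20 mm wide; open, the fingers measure 119 mm over their backs; the gripper's body (75 mm by 180 mm) begins 59 mm behind the grasp point.
Start: joints at [66.028, 7.093, 94.555, -0, 78.352, -4.733], TCP at [0.214, 0.614, 0.189] pointing down, gripper open.
Joint ranges: [-149.61, 149.61], [-58.7, 133.49], [1.44, 155.28], [-77.14, 257.14], [18.33, 153.61], [-166.67, 166.67]. Speed limits (degrees/s): [147.25, 147.25, 180, 180, 180, 180].

## Interface

Orientations are given as a 3x3 rotation matrix whose columns are the frame's x, y, z axes.
In Python, from rig import robot gives the robot as it stands.
- The arm moves only by the tool arm_command, never from a script. Its argument "increments" is a list of rows, each a list of 7 numbers: the turn, a rotation vector about the tool's x, y, z in rad, then the shift along the tool's x, y, z in mm, then the opening, from -1 (shut) to 1 (fully open). A call has 1 to 5 rows; each row shifts and turns the commanded pose from where the row before left it, along the tool's axes as they then stand; what a row does not reach is not made up. A row lasts 1/12 s, in which the tool goes at most 41.7 mm and 7.16 degrees, less where a joint would pass 70% of its speed; a pose out of reach is approached as far as the arm can. A call with a gripper value outside its range is refused whole. The fingers move at their own pace and stop on an object; "squeeze" is the grip in N (left out, the last holds). Time passes only in rows, so rows that do not move let the fingers close. It gives the time, the measured TCP pose, the force and the opening at its end, in the units of the state.
- robot.sense(): the state, without advancing time (a new reading comes with each control period).
- robot.get_image(name): name is "scene" or "top" or "wrist"; returns the picture (384x512x3 uint8, blue, green, red); there is no depth.
- robot.get_calibration(name): a dict with "mtx" (3x3 intrinsics, pixels), "dist" ([k1, k2, p1, p2, k3] as OpenCV has them; the pictures are not rectified), "world_to_cam" (4x4, takes a point from world to camera coordinates); the wrist camera has in their place "T_tool_cam" (4x4, takes a point from camera to tool coordinates, whose origin is the TCP and whose axes are the flange's). Camera axes: x right, y down, z forward; pixel columns grow to the right and rows downward; lengths in m; the calibration is good to about 2 mm. A picture is of the moment at which its call begins: read the wrist's pose just before it. get_calibration takes no time and is no camera call.
- robot.sign_off(): hands the job in, once; it reports no verdict.
Trained networks look in the newest picture that a camera, given by its name, has taken for a name from the list of things; names that differ only in an ending like _2 or _b are one class to them, and where a whole thing is asked for, a point or a joint stands for the part that bears it (a point fixed in the world has none). Each returns a list of dicts, best first, with "conf" (0 to 1); they miss things now and then, are a little off and sometimes report something else, mostly with a low value. They report only what shows in the picture. A call takes as long as a camera call. They do not tell look-alikes from the thing itself.
- robot.boxes_of(camera, label): "rect" ([left, top, right, bottom] in pixels, round what is visible of it).
- robot.regions_of(camera, label): "mask" (384x512 bool, what is visible of it) and "rect" ([left, top, right, bottom] in pixels, round what is visible of it).
- robot.place_of(camera, label): "centre" ([column, row] in pixels: a listed point, or the origin of a listed thing).
The state is a dict: "time_s": time; "joint_pos": joint angles; "joint_velocities": joint speeds; "joint_torque": joint torques, N m; "tool_pos": TCP position; "tcp_rot": TCP orientation; "wrist_force": force on the tool from outside, world axes, zero at the start; "ft_torque": the same for the moment, N m; "width": finger opening in m.
Only numpy, scipy, OpenCV 4.12 (cv2) and the standard library are available. Lean on these libraries where they do the work, as an engineer would, in place of code of your own. Each camera call takes 0.05 s, during which the arm holds its last target.

## Task

Put the three wooden pestles into the slanted rack, one to a bay, lying fully home with the heavy end down. Their ends look alike, so lift each at mid-length to feel which end is the heavier. Leave the beaker and the two bottles standing where they are.

Things in the scene. Friction and masses are not known exactly. Their poses are not given: they have to be found in the camera images.
- pestle0_mid (a point): middle of an octagonal beech pestle (half-way up its thickness), 170 mm long, 32 mm across flats, dark caps, both ends alike; 0.35 kg; lies on the table at the start. x runs along it. A hidden core shifts its balance point about 30 mm towards one end, at random: neither looks nor the sense of x tell which
- pestle1_mid (a point): middle of an octagonal beech pestle (half-way up its thickness), 170 mm long, 32 mm across flats, dark caps, both ends alike; 0.35 kg; lies on the table at the start. x runs along it. A hidden core shifts its balance point about 30 mm towards one end, at random: neither looks nor the sense of x tell which
- pestle2_mid (a point): middle of an octagonal beech pestle (half-way up its thickness), 170 mm long, 32 mm across flats, dark caps, both ends alike; 0.35 kg; lies on the table at the start. x runs along it. A hidden core shifts its balance point about 30 mm towards one end, at random: neither looks nor the sense of x tell which
- bay0 (a point): point of the one side bay of the slanted rack: where the middle of a pestle (centre of its thickness) is when it lies fully home. x runs up the slope along the pestle, 33 degrees above level; y is level, across the bays; z points square off the slope, up and towards the foot side. Bays are 78 mm apart
- bay1 (a point): point of the middle bay of the slanted rack: where the middle of a pestle (centre of its thickness) is when it lies fully home. x runs up the slope along the pestle, 33 degrees above level; y is level, across the bays; z points square off the slope, up and towards the foot side. Bays are 78 mm apart
- bay2 (a point): point of the other side bay of the slanted rack: where the middle of a pestle (centre of its thickness) is when it lies fully home. x runs up the slope along the pestle, 33 degrees above level; y is level, across the bays; z points square off the slope, up and towards the foot side. Bays are 78 mm apart
- cradle: the steel frame of the rack, origin 16 mm under the middle bay's point, axes as the bays'. In this frame: a pestle's low end meets the foot stop at x = -85 mm (stop up to z = 23 mm); it lies on a lower bar at x = -62 and on the top rail at x = 55, tops at z = 0, open between. Guide pins at x = -62 and 66, up to z = 24 mm, leave 39 mm between them, flared above
- rack: the rack's fixed white base, 190 x 262 x 12 mm, origin under its centre, x level towards the rack's high side, towards the robot (the foot stop is on the far side); the whole rack stands about 140 mm high
- top_rail: upper bar of the slanted rack, 12 mm thick, level, 252 mm long, on which the pestles' upper parts rest; origin at its mid-length, 6 mm above its centre line; axes as the bays'. A pestle lying heavy end down bears on it with about 0.4 to 1 N, one lying heavy end up with about 2 to 2.5 N
- pestle0: the same pestle as point pestle0_mid; origin 16 mm from the middle, across the thickness, on the face it lies on at the start
- pestle1: the same pestle as point pestle1_mid; origin 16 mm from the middle, across the thickness, on the face it lies on at the start
- pestle2: the same pestle as point pestle2_mid; origin 16 mm from the middle, across the thickness, on the face it lies on at the start
- beaker: bystander: clear beaker, 72 mm wide, 95 mm high, upright; origin at the centre of its underside, z up
- bottle: bystander: white bottle with a black cap, 54 mm wide, 146 mm high, upright; origin at the centre of its underside, z up
- pump: bystander: amber pump bottle, 64 mm wide, 146 mm high with its white pump head, upright; origin at the centre of its underside, z up
Not all that is in view belongs to the job. What is shaped like the pestle0 but white is not meant.

How it is judged:
By the outcome, as a careful person would: the job done as asked, in the order asked, and still so for the second after the job is handed in, with the robot touching nothing.
It also fails if it takes over 72 s, if anything falls off the work surface, if the arm or the gripper's body presses on something with over 40 N, if the wrist force passes 120 N, or if a joint passes its speed limit or range.

## Working session

There is one attempt and no reset: what is moved stays moved. The work goes in short steps, Python scripts to look and compute and a tool call to move; the robot and the scene stay as the last step left them, time stands still between calls to the robot, and variables do not carry over. Pictures are saved under pics/ and viewed, and the job is handed in when it is done.

Besides the shell and the picture viewer there is one more tool, called after "Emit:" as name([rows], argument=value, ...), one row to a line, values as JSON. arm_command: Moves the arm, as the interface text tells. Its arguments: {"type":"object","properties":{"increments":{"type":"array","items":{"type":"array","items":{"type":"number"}}},"squeeze":{"type":"number"}},"required":["increments"]}

```bash
ls; mkdir -p pics
python3 - <<'E'
from rig import robot
import cv2, numpy as np
s=robot.sense(); print(s)
for n in ["scene","top","wrist"]:
    im=robot.get_image(n); cv2.imwrite(f"pics/{n}0.png",im)
    c=robot.get_calibration(n); print(n,{k:np.round(v,4).tolist() for k,v in c.items()})
E
```

```text
pics
{'time_s': 0.0, 'joint_pos': array([ 6.60276939e+01,  7.13357995e+00,  9.46331273e+01, -2.72111665e-04,
        7.83527103e+01, -4.73449371e+00]), 'joint_velocities': array([-0.01881713,  0.09046397, -0.01613799,  0.04068219,  0.05128423,
        0.04854474]), 'joint_torque': array([-5.46735937e-04, -4.17603850e+01, -3.59932745e+01,  7.74237793e-02,
        4.93261975e-02, -1.85653412e-04]), 'tool_pos': array([0.21393348, 0.6130484 , 0.18789602]), 'tcp_rot': array([[-9.44159376e-01,  3.29488032e-01, -8.42561064e-04],
       [ 3.29489067e-01,  9.44157466e-01, -1.90633597e-03],
       [ 1.67395430e-04, -2.07749964e-03, -9.99997828e-01]]), 'wrist_force': array([-0.06411667,  0.46102927, -0.74911788]), 'ft_torque': array([ 0.07359223, -0.01905776, -0.05324933]), 'width': 0.09518919190287568}
scene {'mtx': [[485.8151, 0.0, 248.8066], [0.0, 485.8151, 188.7742], [0.0, 0.0, 1.0]], 'dist': [-0.0709, 0.0, 0.0, 0.0, 0.0], 'world_to_cam': [[0.5712, 0.8206, 0.0164, -0.2278], [0.5245, -0.3497, -0.7763, -0.1837], [-0.6313, 0.452, -0.6302, 1.948], [0.0, 0.0, 0.0, 1.0]]}
top {'mtx': [[365.504, 0.0, 256.8859], [0.0, 365.504, 190.2765], [0.0, 0.0, 1.0]], 'dist': [-0.0644, 0.0, 0.0, 0.0, 0.0], 'world_to_cam': [[-0.0027, -1.0, -0.0003, -0.0314], [-0.9954, 0.0027, -0.0956, 0.4859], [0.0956, 0.0, -0.9954, 1.0676], [0.0, 0.0, 0.0, 1.0]]}
wrist {'mtx': [[334.5437, 0.0, 254.1995], [0.0, 334.5437, 192.1577], [0.0, 0.0, 1.0]], 'dist': [-0.011, 0.0, 0.0, 0.0, 0.0], 'T_tool_cam': [[-0.0012, -0.9616, -0.2744, 0.0773], [1.0, -0.0009, -0.0011, -0.0008], [0.0008, -0.2744, 0.9616, -0.1961], [0.0, 0.0, 0.0, 1.0]]}
```

View pics/scene0.png

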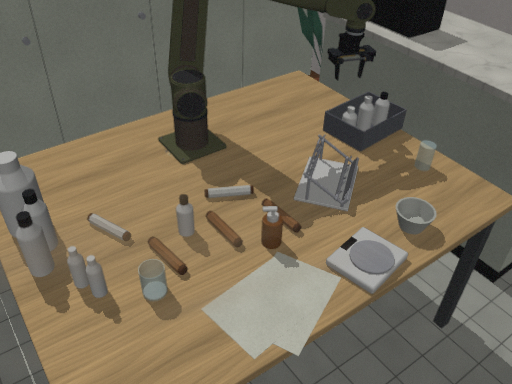

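View pics/top0.png

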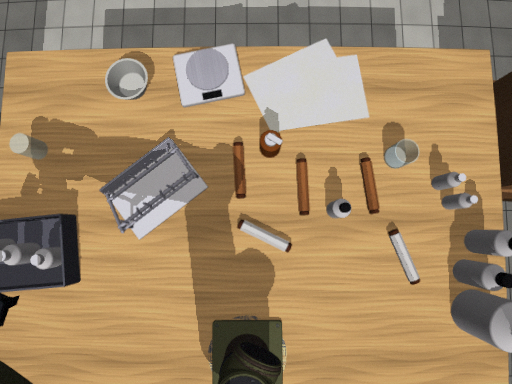

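```bash
cat > h.py <<'E'
from rig import robot
import numpy as np, cv2
def proj(n,P):
    c=robot.get_calibration(n); P=np.atleast_2d(np.array(P,float)); T=c['world_to_cam']
    r,_=cv2.Rodrigues(np.array(T)[:3,:3])
    return cv2.projectPoints(P.reshape(-1,1,3),r,np.array(T)[:3,3],np.array(c['mtx']),np.array(c['dist']))[0].reshape(-1,2)
def wcam(n,s=None):
    c=robot.get_calibration(n)
    if n!='wrist': return np.array(c['world_to_cam'])
    M=np.eye(4); M[:3,:3]=s['tcp_rot']; M[:3,3]=s['tool_pos']
    return np.linalg.inv(M@np.array(c['T_tool_cam']))
def ray(n,uv,s=None):
    c=robot.get_calibration(n)
    p=cv2.undistortPoints(np.array(uv,float).reshape(1,1,2),np.array(c['mtx']),np.array(c['dist'])).ravel()
    T=np.linalg.inv(wcam(n,s)); d=T[:3,:3]@np.array([p[0],p[1],1]); return T[:3,3],d/np.linalg.norm(d)
def atz(n,uv,z,s=None):
    o,d=ray(n,uv,s); return o+d*(z-o[2])/d[2]
def tri(rays):
    A=np.zeros((3,3));b=np.zeros(3)
    for o,d in rays:
        P=np.eye(3)-np.outer(d,d);A+=P;b+=P@o
    x=np.linalg.solve(A,b); return x,[np.linalg.norm((np.eye(3)-np.outer(d,d))@(x-o)) for o,d in rays]
E
python3 - <<'E'
from h import *
for n in ["top","scene"]:
    for l in ["pestle0_mid","bay0","bay1","bay2","cradle","rack","top_rail","beaker","bottle","pump"]:
        print(n,l,[(np.round(d['centre']).tolist(),round(d['conf'],2)) for d in robot.place_of(n,l)])
    for d in robot.regions_of(n,"pestle0"):
        m=d['mask']; ys,xs=np.nonzero(m); pts=np.c_[xs,ys].astype(np.float32)
        print(n,'reg',np.round(d['rect']),round(d['conf'],2),cv2.minAreaRect(pts))
print(robot.sense()['time_s'])
E
```

```text
top pestle0_mid [([369.0, 183.0], 0.9), ([156.0, 187.0], 0.64), ([404.0, 256.0], 0.61), ([260.0, 235.0], 0.58)]
top bay0 [([167.0, 165.0], 0.87), ([122.0, 202.0], 0.81), ([143.0, 182.0], 0.75)]
top bay1 [([167.0, 165.0], 0.87), ([122.0, 202.0], 0.81), ([143.0, 182.0], 0.75)]
top bay2 [([167.0, 165.0], 0.87), ([122.0, 202.0], 0.81), ([143.0, 182.0], 0.75)]
top cradle [([145.0, 187.0], 0.75)]
top rack [([156.0, 187.0], 0.97)]
top top_rail [([154.0, 200.0], 0.88), ([167.0, 166.0], 0.66)]
top beaker [([394.0, 156.0], 0.57)]
top bottle [([334.0, 209.0], 0.62)]
top pump [([268.0, 152.0], 0.75), ([156.0, 197.0], 0.71)]
top reg [388. 227. 419. 287.] 0.93 ((403.7832946777344, 256.167724609375), (58.164024353027344, 12.246525764465332), 67.01127624511719)
top reg [360. 156. 380. 216.] 0.89 ((369.4324035644531, 185.0946044921875), (57.210845947265625, 12.329923629760742), 80.53767395019531)
top reg [296. 158. 306. 218.] 0.7 ((302.1877136230469, 186.8784637451172), (56.13566207885742, 11.149474143981934), 86.8201675415039)
top reg [232. 143. 248. 197.] 0.68 ((238.2032470703125, 170.0648345947265
[... 768 characters left out ...]
9.0, 292.0], 0.92)]
scene bottle [([182.0, 232.0], 0.85)]
scene pump [([272.0, 245.0], 0.89), ([220.0, 229.0], 0.66), ([154.0, 292.0], 0.3)]
scene reg [ 86. 211. 129. 241.] 0.97 ((108.50001525878906, 226.50001525878906), (47.00361251831055, 11.9202241897583), 28.300756454467773)
scene reg [205. 187. 256. 197.] 0.93 ((228.0970001220703, 191.10018920898438), (10.616881370544434, 50.089908599853516), 86.53176879882812)
scene reg [206. 211. 239. 248.] 0.73 ((223.37515258789062, 228.63082885742188), (45.34123611450195, 11.04761028289795), 43.66777801513672)
scene reg [261. 198. 299. 231.] 0.65 ((281.5758361816406, 214.28965759277344), (45.42588424682617, 9.467185020446777), 41.6335334777832)
1.25
```

Run:
```python
import cv2
a=cv2.imread('pics/top0.png')[120:260,80:220]; cv2.imwrite('pics/c1.png',cv2.resize(a,None,fx=5,fy=4.2,interpolation=2))
a=cv2.imread('pics/scene0.png')[120:220,270:390]; cv2.imwrite('pics/c2.png',cv2.resize(a,None,fx=6,fy=6,interpolation=2))
a=cv2.imread('pics/top0.png')[120:300,220:440]; cv2.imwrite('pics/c3.png',cv2.resize(a,None,fx=3,fy=3,interpolation=2))
```

```text
(no output)
```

View pics/c1.png

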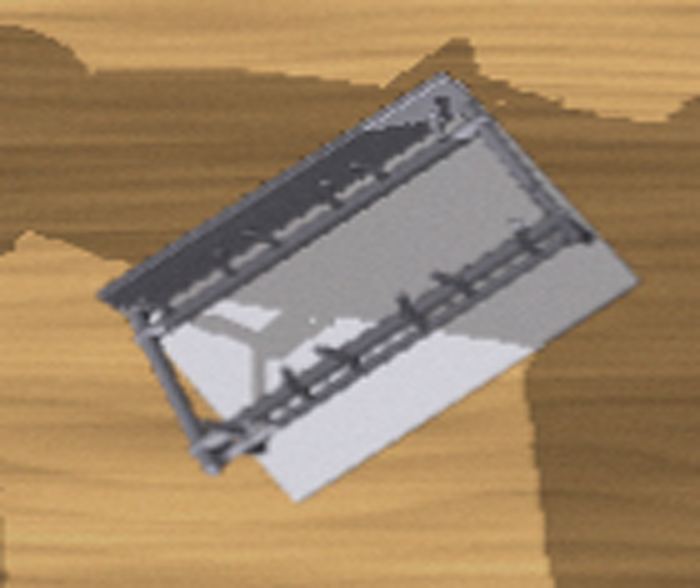

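View pics/c2.png

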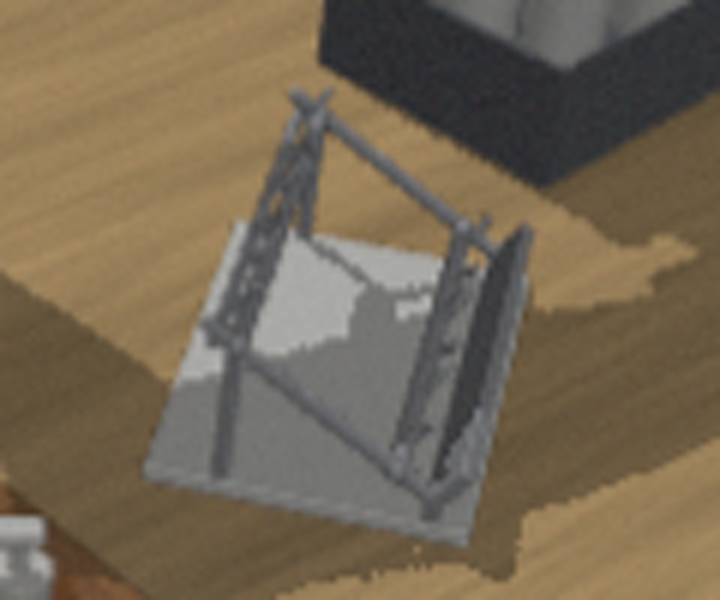

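View pics/c3.png

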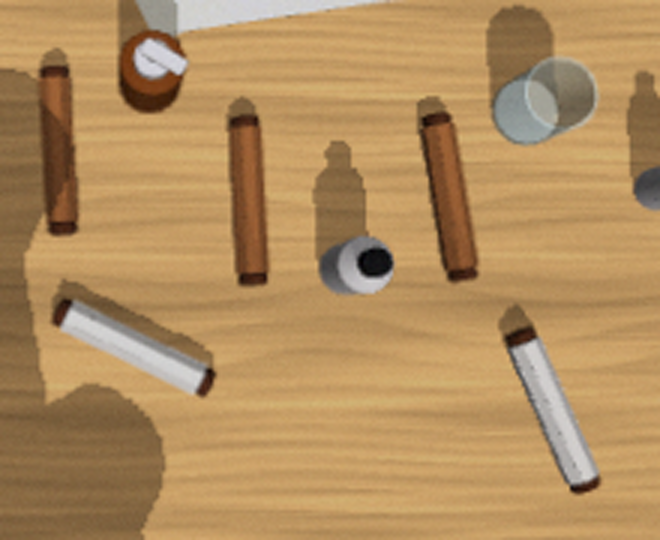

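```bash
cat > rackfit.py <<'E'
from h import *
pairs=[((167,165),(331,176)),((143,182),(337,164)),((122,202),(336,149))]
for a,b in pairs:
    x,e=tri([ray('top',a),ray('scene',b)]); print('bay',np.round(x*1000),np.round(np.array(e)*1000,1))
print('rack',atz('top',(156,187),0),atz('scene',(329,182),0))
for uv in [(139.6,239),(207.4,187.1),(169.4,137.1),(100.,190)]: print('corner',np.round(atz('top',uv,.012)*1000))
for uv in [(295,199.5),(348,209.5)]: print('cornerS',np.round(atz('scene',uv,.012)*1000))
for l,a,b in [('beaker',(394,156),(159,292)),('bottle',(334,209),(182,232)),('pump',(268,152),(272,245))]:
    print(l,np.round(atz('top',a,0)*1000),np.round(atz('scene',b,0)*1000))
im=cv2.imread('pics/top0.png'); hsv=cv2.cvtColor(im,cv2.COLOR_BGR2HSV)
for (x0,y0,x1,y1) in [(230,138,250,202),(292,152,312,220),(358,150,382,219)]:
    sub=im[y0:y1,x0:x1].astype(int); 
    m=((sub[...,2]-sub[...,0]>0)&(sub[...,1]<100)&(sub[...,2]<175)&((sub[...,2]*0.62>sub[...,1])))
    ys,xs=np.nonzero(m); pts=np.c_[xs+x0,ys+y0].astype(np.float32)
    r=cv2.minAreaRect(pts); b=cv2.boxPoints(r)
    # ends
    o=np.argsort(b[:,1]); far=b[o[:2]].mean(0); near=b[o[2:]].mean(0)
    F=atz('top',far,.016);N=atz('top',near,.016)
    print('pest',r, len(xs),np.round((F+N)/2*1000,1),'len',np.linalg.norm(F-N),'ang',np.degrees(np.arctan2(F[1]-N[1],F[0]-N[0])))
E
python3 rackfit.py
```

```text
bay [554. 225.  91.] [3.9 3.9]
bay [507. 295.  84.] [5.1 5.1]
bay [448. 348.  95.] [2.2 2.2]
rack [0.49898712 0.27669537 0.        ] [0.4955386  0.28852755 0.        ]
corner [341. 320.  12.]
corner [497. 117.  12.]
corner [652. 236.  12.]
corner [489. 446.  12.]
cornerS [514. 113.  12.]
cornerS [654. 229.  12.]
beaker [ 594. -459.    0.] [ 604. -452.    0.]
bottle [ 430. -267.    0.] [ 427. -280.    0.]
pump [606. -67.   0.] [634. -76.   0.]
pest ((238.9461212158203, 169.47653198242188), (55.18677520751953, 9.302913665771484), 86.98721313476562) 344 [550.5  21.5  16. ] len 0.16865994300983272 ang 3.1186483299707386
pest ((302.537841796875, 186.412109375), (55.13862228393555, 9.584364891052246), 86.72950744628906) 340 [ 498.5 -170.1   16. ] len 0.16689490557385395 ang 2.4133889895204703
pest ((369.17706298828125, 185.1431121826172), (55.600215911865234, 10.237635612487793), 80.13418579101562) 383 [ 501.8 -372.6   16. ] len 0.16860544385514903 ang 8.093643868198255
```

Emit:
arm_command([
  [0,0,0,0,0,-40,1],
  [0,0,0,-32.6,-21.8,-8,1],
  [0,0,0,-32.6,-21.8,-8,1],
  [0,0,0,-32.6,-21.8,-8,1],
  [0,0,0,-32.6,-21.8,-8,1],
])

```text
time_s: 1.67
tool_pos: [0.3092, 0.4872, 0.2618]
tcp_rot: [[-0.944, 0.329, 0.0], [0.329, 0.944, 0.0], [-0.0, 0.001, -1.0]]
wrist_force: [-0.0, -0.4, 0.3]
width: 0.0952
```

Emit:
arm_command([
  [0,0,0,-32.6,-21.8,-8,1],
  [0,0,0,-32.6,-21.8,-8,1],
  [0,0,0,-32.6,-21.8,-8,1],
  [0,0,0,-32.6,-21.8,-8,1],
  [0,0,0,-32.6,-21.8,-8,1],
])

```text
time_s: 2.08
tool_pos: [0.4273, 0.3301, 0.3018]
tcp_rot: [[-0.944, 0.329, 0.001], [0.329, 0.944, 0.0], [-0.0, 0.001, -1.0]]
wrist_force: [0.6, 0.6, 0.0]
width: 0.0949
```

Emit:
arm_command([
  [0,0,0,-32.6,-21.8,0,1],
  [0,0,-0.12,0,0,0,1],
  [0,0,-0.12,0,0,0,1],
  [0,0,-0.12,0,0,0,1],
  [0,0,-0.029,0,0,0,1],
])

```text
time_s: 2.5
tool_pos: [0.4505, 0.2999, 0.3013]
tcp_rot: [[-0.998, -0.057, 0.0], [-0.057, 0.998, 0.0], [-0.0, 0.0, -1.0]]
wrist_force: [-0.6, 0.3, -0.5]
width: 0.0951
```

Run:
```python
from h import *
import pickle
s=robot.sense(); im=robot.get_image('wrist'); cv2.imwrite('pics/w1.png',im); pickle.dump(s,open('w1.pkl','wb'))
print(s['time_s'],s['tool_pos'],s['tcp_rot'].round(3).tolist(),s['joint_pos'],s['wrist_force'],s['ft_torque'])
for l in ['bay0','cradle','rack','top_rail']: print(l,[(np.round(d['centre'],1).tolist(),round(d['conf'],2)) for d in robot.place_of('wrist',l)])
```

```text
2.5 [0.45048649 0.29993717 0.30126529] [[-0.998, -0.057, 0.0], [-0.057, 0.998, 0.0], [-0.0, 0.0, -1.0]] [ 2.79709279e+01 -9.41557788e+00  1.00179821e+02  2.07005359e-03
  8.92229706e+01 -6.52746188e+01] [-0.55146089  0.2617713  -0.4735843 ] [ 0.03991155  0.03614639 -0.04612609]
bay0 [([290.1, 171.2], 0.85), ([237.9, 202.4], 0.8), ([191.4, 232.5], 0.61)]
cradle []
rack [([239.8, 178.0], 0.9)]
top_rail [([239.5, 202.3], 0.46)]
```

View pics/w1.png

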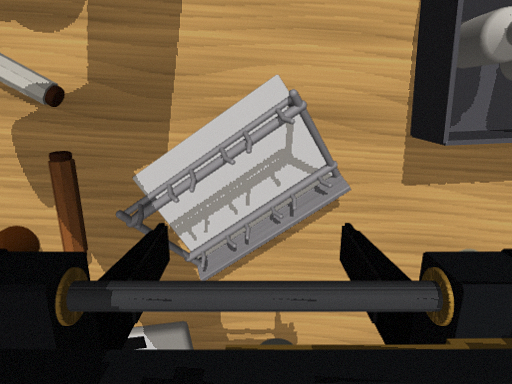

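```bash
python3 - <<'E'
import cv2
a=cv2.imread('pics/w1.png')[65:285,105:360]; a=cv2.resize(a,None,fx=3.1,fy=2.7,interpolation=2); cv2.imwrite('pics/c4.png',a)
E
cat > fit.py <<'E'
from h import *
import pickle
from scipy.optimize import least_squares
s=pickle.load(open('w1.pkl','rb'))
def pw(n,P):
    c=robot.get_calibration(n);T=wcam(n,s);r,_=cv2.Rodrigues(T[:3,:3])
    return cv2.projectPoints(np.array(P,float).reshape(-1,1,3),r,T[:3,3],np.array(c['mtx']),np.array(c['dist']))[0].reshape(-1,2)
t=np.radians(33)
def bayR(yaw):
    h=np.array([np.cos(yaw),np.sin(yaw),0]); x=h*np.cos(t)+np.array([0,0,np.sin(t)])
    y=np.array([-h[1],h[0],0]); z=np.cross(x,y); return np.c_[x,y,z]
obs={'top':[(167,165),(143,182),(122,202)],'scene':[(331,176),(337,164),(336,149)],'wrist':[(191.4,232.5),(237.9,202.4),(290.1,171.2)]}
def res(p):
    R=bayR(p[3]); P=[p[:3]+R[:,1]*k*.078 for k in (1,0,-1)]
    return np.concatenate([((pw(n,P)-np.array(o))*(1.5 if n=='wrist' else 1)).ravel() for n,o in obs.items()])
def fit():
    q=least_squares(res,[.5,.285,.09,np.radians(217)],loss='soft_l1'); return q
if __name__=='__main__':
    q=fit(); print(q.x,np.degrees(q.x[3])); print(res(q.x).round(1).reshape(-1,2).tolist())
    R=bayR(q.x[3]); o=q.x[:3]-.016*R[:,2]
    im=cv2.imread('pics/w1.png')
    im2=cv2.imread('pics/top0.png')
    def L(a,b,c):
        for I,n in ((im,'wrist'),(im2,'top')):
            u=pw(n,[o+R@np.array(a),o+R@np.array(b)])*16
            cv2.line(I,tuple(int(v) for v in u[0]),tuple(int(v) for v in u[1]),c,1,cv2.LINE_AA,4)
    L([.055,-.126,0],[.055,.126,0],(0,0,255)); L([-.062,-.126,0],[-.062,.126,0],(0,255,0)); L([-.085,-.126,.023],[-.085,.126,.023],(255,0,0))
    for k in (-1,0,1):
        for e in (-1,1):
            for x in (.066,-.062): L([x,k*.078+e*.0195,0],[x,k*.078+e*.0195,.024],(255,0,255))
    a=im[65:285,105:360]; cv2.imwrite('pics/c5.png',cv2.resize(a,None,fx=3.1,fy=2.7,interpolation=2))
    a=im2[120:260,80:220]; cv2.imwrite('pics/c6.png',cv2.resize(a,None,fx=5,fy=4.2,interpolation=2))
E
python3 fit.py
```

```text
[0.50374369 0.28275707 0.09022393 3.78993383] 217.14721302225925
[[0.4, 0.4], [2.2, -0.0], [1.0, -3.3], [-2.7, 0.4], [-4.6, -0.4], [0.3, 2.6], [-1.4, 2.5], [2.1, 0.2], [1.4, -3.2]]
```

View pics/c4.png

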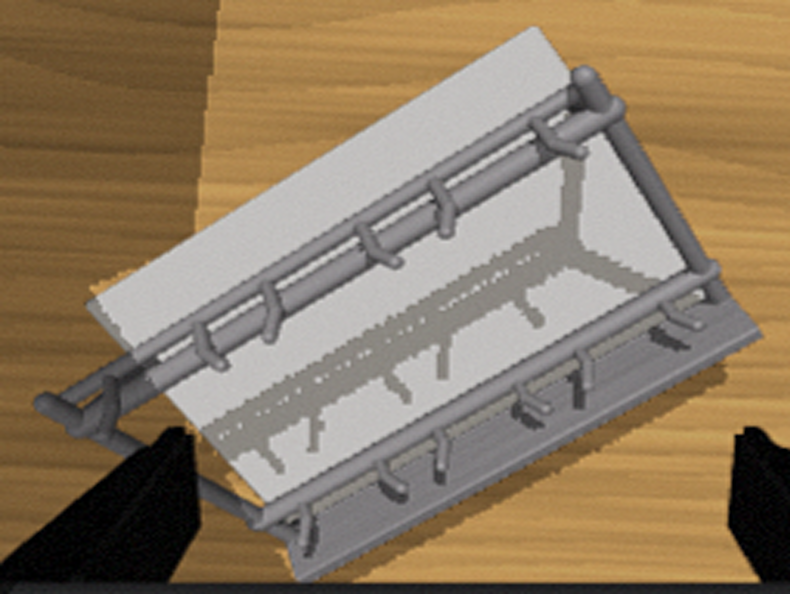

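View pics/c5.png

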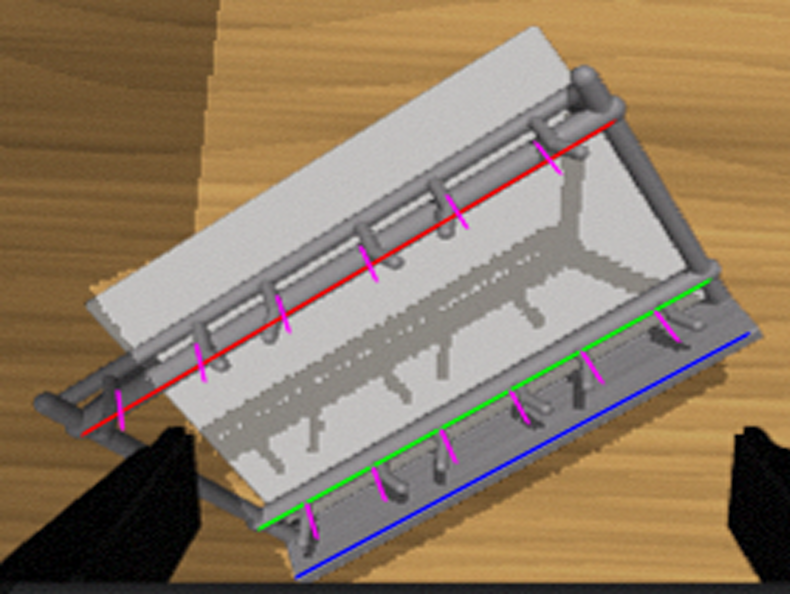

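View pics/c6.png

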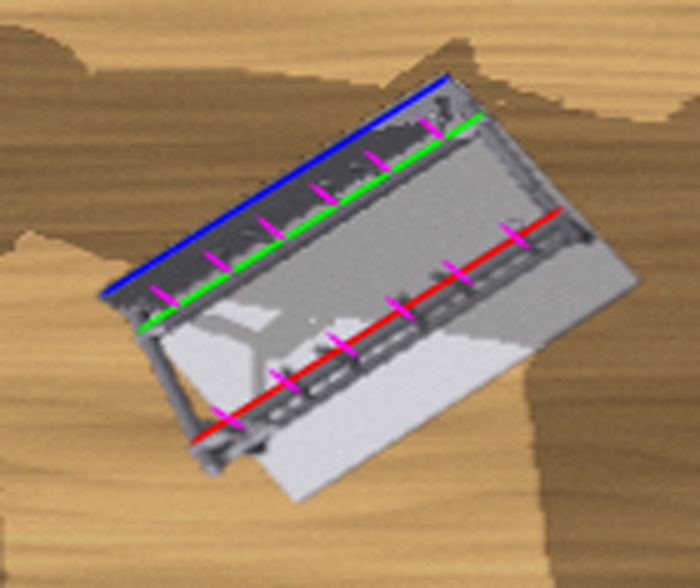

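```bash
cat > fit2.py <<'E'
import fit
from fit import *
W=lambda x,y:np.array([x/3.1+105,y/2.7+65]); T=lambda x,y:np.array([x/5+80,y/4.2+120]); S=lambda x,y:np.array([x/6+270,y/6+120])
pts=[] # cam, cradle pt, px, weight
lower=[(305,510),(378,470),(440,437),(520,392),(582,355),(663,305)]
ys=[k*.078+e*.021 for k in (1,0,-1) for e in (1,-1)]
for y,p in zip(ys,lower): pts.append(('wrist',[-.062,y,0],W(*p)))
lines=[('wrist',.055,0,W(622,105),W(85,425)),('wrist',-.062,0,W(712,268),W(258,518)),
 ('top',.055,0,T(565,225),T(240,430)),('top',-.062,0,T(485,128),T(155,332)),
 ('wrist',-.087,.023,W(760,333),W(300,578)),('top',-.087,.023,T(100,293),T(447,72)),
 ('scene',.055,0,S(312,105),S(225,330)),('scene',-.062,0,S(465,235),S(405,465))]
def res2(p):
    fit.t=p[4]; R=bayR(p[3]); o=p[:3]-.016*R[:,2]; out=[]
    for n,c,u in pts: out+=list((pw(n,[o+R@np.array(c)])[0]-u)*.7)
    for n,x,z,a,b in lines:
        d=(b-a)/np.linalg.norm(b-a); nn=np.array([-d[1],d[0]])
        u=pw(n,[o+R@np.array([x,-.1,z]),o+R@np.array([x,.1,z])])
        out+=list((u-a)@nn)
    out.append((p[4]-np.radians(33))*1000)
    return np.array(out)
q=least_squares(res2,[.5,.285,.09,np.radians(217),np.radians(33)])
print(q.x[:3],np.degrees(q.x[3:])); print(res2(q.x).round(1).tolist())
np.save('bay.npy',q.x)
p=q.x; R=bayR(p[3])
for k in (-1,0,1): print(k,p[:3]+R[:,1]*.078*k)
E
python3 fit2.py
```

```text
[0.49848841 0.28236754 0.1019454 ] [217.28890734  33.        ]
[-1.5, -1.5, -1.5, -1.7, -0.9, -2.4, -1.6, -1.8, -0.4, -1.9, -0.4, -0.6, 0.2, 0.5, -2.1, -2.6, 3.5, 3.7, 2.7, 3.4, 1.5, 0.5, -0.3, 0.0, -0.7, -1.1, 1.2, 2.0, 0.0]
-1 [0.45123332 0.34442362 0.1019454 ]
0 [0.49848841 0.28236754 0.1019454 ]
1 [0.54574349 0.22031146 0.1019454 ]
```

Run:
```python
import fit
from fit import *
p=np.load('bay.npy'); R=bayR(p[3]); o=p[:3]-.016*R[:,2]
outs=[]
for n,f,c in (('top','top0',(95,130,215,245)),('scene','scene0',(285,130,365,215))):
    x0,y0,x1,y1=c; k=700/(x1-x0); k=min(k,590/(y1-y0))
    a=cv2.resize(cv2.imread(f'pics/{f}.png')[y0:y1,x0:x1],None,fx=k,fy=k,interpolation=2)
    def L(A,B,col):
        u=(pw(n,[o+R@np.array(A),o+R@np.array(B)])-[x0,y0]+.5)*k
        cv2.line(a,tuple(int(v) for v in u[0]),tuple(int(v) for v in u[1]),col,1,cv2.LINE_AA)
    cv2.imwrite(f'pics/z_{n}_raw.png',a.copy())
    L([.055,-.126,0],[.055,.126,0],(0,0,255)); L([-.062,-.126,0],[-.062,.126,0],(0,255,0)); L([-.085,-.126,.023],[-.085,.126,.023],(255,0,0))
    cv2.imwrite(f'pics/z_{n}.png',a)
```

```text
(no output)
```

View pics/z_top.png

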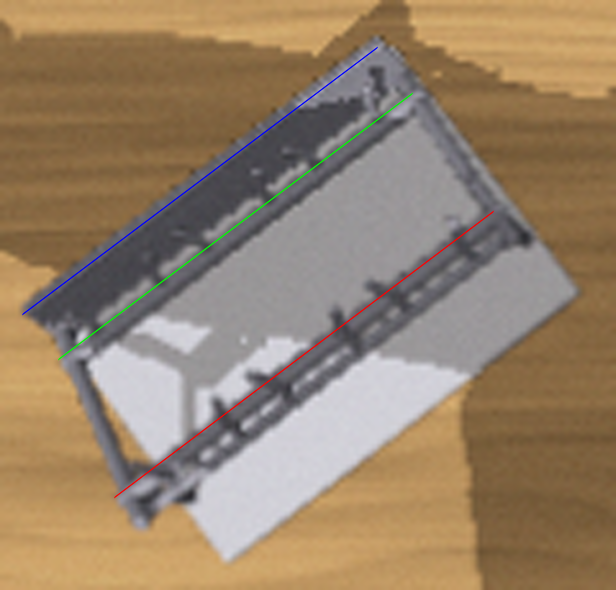

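View pics/z_scene.png

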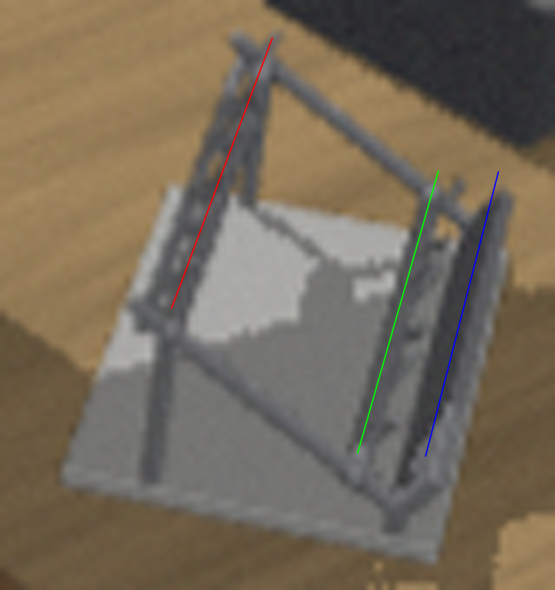

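```bash
python3 - <<'E'
import re
t=open('fit2.py').read()
i=t.index("lines=["); j=t.index("def res2")
t=t[:i]+"""Z=lambda x,y:np.array([x/5.13+95-.5,y/5.13+130-.5]); Y=lambda x,y:np.array([x/6.94+285-.5,y/6.94+130-.5])
lines=[('wrist',.055,0,W(622,105),W(85,425)),('wrist',-.062,0,W(712,268),W(258,518)),
 ('top',.055,0,Z(510,228),Z(150,490)),('top',-.062,0,Z(412,112),Z(80,352)),
 ('wrist',-.087,.023,W(760,333),W(300,578)),('top',-.087,.023,Z(22,310),Z(375,45)),
 ('scene',.055,0,Y(262,60),Y(167,315)),('scene',-.062,0,Y(432,205),Y(362,465)),('scene',-.087,.023,Y(503,195),Y(430,480))]
pts+=[('top',[.055,.126,0],Z(515,225)),('top',[.055,-.126,0],Z(150,490)),('scene',[.055,-.126,0],Y(262,55)),('scene',[.055,.126,0],Y(165,318)),('wrist',[.055,-.126,0],W(618,105)),('wrist',[.055,.126,0],W(88,422))]
"""+t[j:]
open('fit2.py','w').write(t)
E
python3 fit2.py
```

```text
[0.49972375 0.28296773 0.09517014] [217.14878931  33.        ]
[-0.8, -2.5, -1.0, -2.5, -0.7, -3.0, -1.6, -2.2, -0.5, -2.2, -0.7, -0.6, -2.8, -1.9, -4.4, 0.7, 1.2, -0.6, 0.7, 0.2, -0.5, 1.6, -2.6, 1.9, -0.6, 0.2, -1.8, -2.0, 3.1, 4.2, 1.3, 2.4, 2.2, 1.5, 0.5, 0.6, -1.0, -1.0, -0.1, 0.5, 0.4, 0.6, 0.0]
-1 [0.45262057 0.34513919 0.09517014]
0 [0.49972375 0.28296773 0.09517014]
1 [0.54682693 0.22079627 0.09517014]
```

Run:
```python
from fit import *
W=lambda x,y:np.array([x/3.1+105,y/2.7+65]); Z=lambda x,y:np.array([x/5.13+95-.5,y/5.13+130-.5]); Y=lambda x,y:np.array([x/6.94+285-.5,y/6.94+130-.5])
for n,u in [('wrist',W(540,28)),('top',Z(228,562)),('wrist',W(87,303)),('top',Z(580,292)),('scene',Y(65,485)),('scene',Y(170,185))]:
    print(n,np.round(atz(n,u,.012,s)*1000))
# pestle0 near end cap in wrist and white pestle
print(atz('wrist',(62,155),.016,s), atz('top',(240.5,197),.016,s))
print(atz('wrist',(54,96),.016,s), atz('top',(290,248),.016,s))
```

```text
wrist [343. 327.  12.]
top [341. 322.  12.]
wrist [498. 120.  12.]
top [499. 116.  12.]
scene [511. 110.  12.]
scene [343. 321.  12.]
[0.46942801 0.01959345 0.016     ] [0.4663975  0.01655817 0.016     ]
[0.38679232 0.01667893 0.016     ] [ 0.31428005 -0.13040012  0.016     ]
```

Emit:
arm_command([
  [0,0,0,-8.7,-31.5,19,1],
  [0,0,0,-8.7,-31.5,19,1],
  [0,0,0,-8.7,-31.5,19,1],
  [0,0,0,-8.7,-31.5,19,1],
  [0,0,0,-8.7,-31.5,19,1],
])

```text
time_s: 3.17
tool_pos: [0.5022, 0.1443, 0.2055]
tcp_rot: [[-0.999, -0.053, 0.001], [-0.053, 0.999, 0.0], [-0.001, 0.0, -1.0]]
wrist_force: [0.1, 1.2, -0.0]
width: 0.095
```

Emit:
arm_command([
  [0,0,0,-8.7,-31.5,19,1],
  [0,0,0,-8.7,-31.5,19,1],
  [0,0,0,-8.7,-31.5,19,1],
  [0,0,0,-8.7,-31.5,19,1],
])

```text
time_s: 3.5
tool_pos: [0.5437, 0.0201, 0.1295]
tcp_rot: [[-0.999, -0.053, 0.001], [-0.053, 0.999, 0.0], [-0.001, 0.0, -1.0]]
wrist_force: [0.5, -0.6, 0.2]
width: 0.0953
```

```bash
cat > look.py <<'E'
import sys,pickle
from h import *
def look(name,cam='wrist'):
    s=robot.sense(); im=robot.get_image(cam); cv2.imwrite(f'pics/{name}.png',im); pickle.dump(s,open(f'{name}.pkl','wb'))
    print(round(s['time_s'],2),s['tool_pos'].round(4),s['tcp_rot'].round(3).tolist(),s['joint_pos'].round(1),s['wrist_force'].round(2),s['ft_torque'].round(3),s['width'].round(4))
    return s,im
if __name__=='__main__': look(*sys.argv[1:])
E
python3 look.py w2
```

```text
Traceback (most recent call last):
  File "look.py", line 7, in <module>
    if __name__=='__main__': look(*sys.argv[1:])
                             ~~~~^^^^^^^^^^^^^^^
  File "look.py", line 5, in look
    print(round(s['time_s'],2),s['tool_pos'].round(4),s['tcp_rot'].round(3).tolist(),s['joint_pos'].round(1),s['wrist_force'].round(2),s['ft_torque'].round(3),s['width'].round(4))
                                                                                                                                                               ^^^^^^^^^^^^^^^^
AttributeError: 'float' object has no attribute 'round'
```

View pics/w2.png

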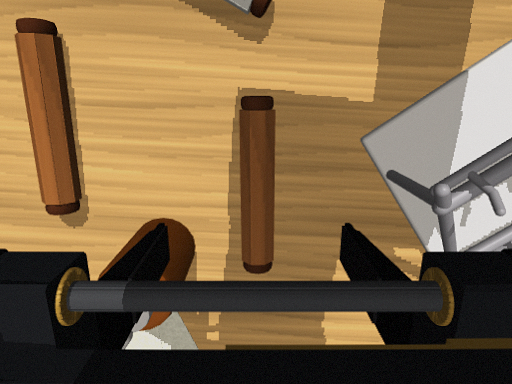

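```bash
sed -i "s/s\['width'\].round(4)/round(s['width'],4)/" look.py
python3 - <<'E'
from h import *
import pickle
s=pickle.load(open('w2.pkl','rb')) if __import__('os').path.exists('w2.pkl') else robot.sense()
for l,a,b in [('p0',(257,96),(257.5,271)),('p1',(37,20),(62,213))]:
    N=atz('wrist',a,.02,s);F=atz('wrist',b,.012,s)
    print(l,N,F,(N+F)/2,np.linalg.norm(F-N),np.degrees(np.arctan2(F[1]-N[1],F[0]-N[0])))
for uv in [(165,222),(193,240)]: 
  for z in (.0,.1): print('pump',uv,atz('wrist',uv,z,s))
print(robot.sense()['joint_pos'].round(1))
E
```

```text
p0 [0.46543956 0.01741579 0.02      ] [0.64103704 0.02746983 0.012     ] [0.5532383  0.02244281 0.016     ] 0.17606692393869564 3.276959594139715
p1 [ 0.41356678 -0.16906958  0.02      ] [ 0.58705127 -0.1705284   0.012     ] [ 0.50030903 -0.16979899  0.016     ] 0.1736749710172425 -0.4817863954402316
pump (165, 222) [ 0.59602093 -0.07116295  0.        ]
pump (165, 222) [ 0.55610819 -0.0446511   0.1       ]
pump (193, 240) [ 0.61481364 -0.04204858  0.        ]
pump (193, 240) [ 0.56912768 -0.02448082  0.1       ]
[ -3.9  -3.4 111.7  -0.2  72.  -96.7]
```

Emit:
arm_command([
  [0,-0.0873,0,0,0,0,0.5],
  [0,-0.0872,0,0,0,0,0.5],
  [0,0,0,4.4,0.6,36,0.5],
  [0,0,0,4.4,0.6,36,0.5],
  [0,0,0,3.3,0.5,27,0.5],
])

```text
time_s: 3.97
tool_pos: [0.5478, 0.0236, 0.0292]
tcp_rot: [[-0.983, -0.052, 0.174], [-0.052, 0.999, 0.009], [-0.174, 0.0, -0.985]]
wrist_force: [-0.6, -0.0, -1.0]
width: 0.0727
```

Emit:
arm_command([
  [0,0,0,1,-1,10.5,0.4],
  [0,0,0,0,0,0,-1],
  [0,0,0,0,0,0,-1],
  [0,0,0,0,0,0,-1],
  [0,0,0,0,0,0,-1],
], squeeze=40)

```text
time_s: 4.38
tool_pos: [0.5515, 0.0224, 0.0226]
tcp_rot: [[-0.983, -0.053, 0.177], [-0.052, 0.999, 0.009], [-0.178, -0.001, -0.984]]
wrist_force: [0.2, -0.7, -0.4]
width: 0.0453
```

Emit:
arm_command([
  [0,0,0,0,0,0,-1],
  [0,0,0,0,0,0,-1],
  [0,0,0,0,0,0,-1],
])

```text
time_s: 4.63
tool_pos: [0.5501, 0.0225, 0.021]
tcp_rot: [[-0.983, -0.053, 0.175], [-0.052, 0.999, 0.009], [-0.175, -0.0, -0.985]]
wrist_force: [0.4, -0.0, -0.2]
width: 0.0252
```

```bash
python3 look.py w3
```

```text
4.63 [0.5501 0.0225 0.021 ] [[-0.983, -0.053, 0.175], [-0.052, 0.999, 0.009], [-0.175, -0.0, -0.985]] [ -3.9  -2.4 122.2   1.6  50.2 -97.9] [ 0.39 -0.04 -0.24] [-0.034  0.128 -0.006] 0.0252
```

View pics/w3.png

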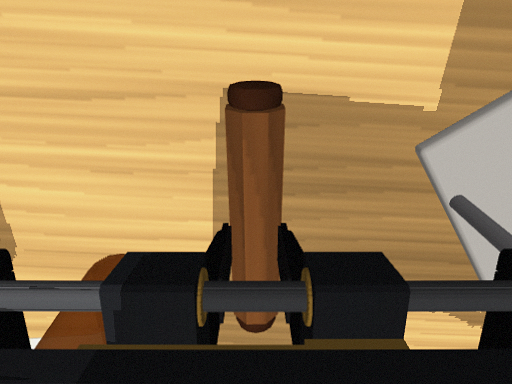

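Emit:
arm_command([
  [0,0,0,0,0,0,-1],
  [0,0,0,0,0,0,-1],
])

```text
time_s: 4.85
tool_pos: [0.5495, 0.0225, 0.0201]
tcp_rot: [[-0.983, -0.053, 0.173], [-0.052, 0.999, 0.009], [-0.174, -0.0, -0.985]]
wrist_force: [-0.5, -0.8, 0.2]
width: 0.0081
```

```bash
python3 look.py w4; python3 look.py s4 scene
```

```text
4.85 [0.5495 0.0225 0.0201] [[-0.983, -0.053, 0.173], [-0.052, 0.999, 0.009], [-0.174, -0.0, -0.985]] [ -4.   -2.4 122.2   1.6  50.2 -97.9] [-0.45 -0.83  0.18] [ 0.027  0.096 -0.01 ] 0.0081
4.9 [0.5494 0.0225 0.02  ] [[-0.983, -0.053, 0.173], [-0.052, 0.999, 0.009], [-0.174, -0.0, -0.985]] [ -4.   -2.3 122.2   1.6  50.2 -97.9] [0.29 0.47 0.66] [0.02  0.13  0.052] 0.0044
```

View pics/w4.png

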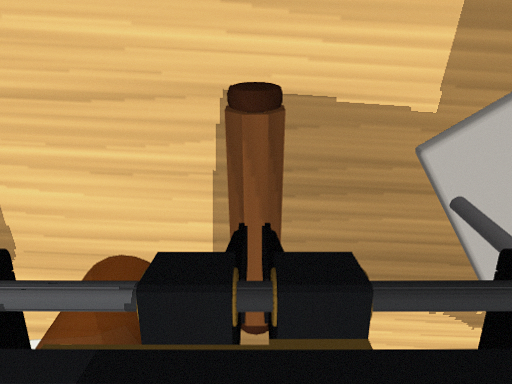

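View pics/s4.png

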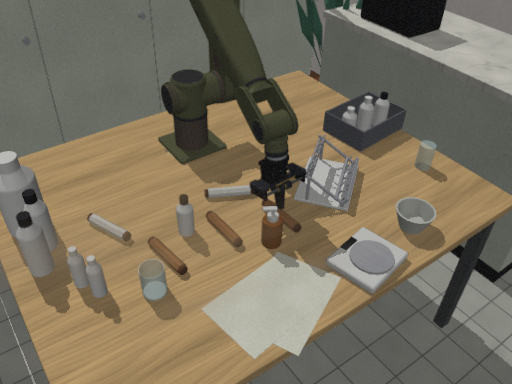

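Run:
```python
import cv2
from rig import robot
print(robot.tcp_to_tips, [a for a in dir(robot) if a[0]!='_'])
a=cv2.imread('pics/w4.png')[190:340,180:330]; cv2.imwrite('pics/c7.png',cv2.resize(a,None,fx=3.9,fy=3.9,interpolation=2))
a=cv2.imread('pics/s4.png')[150:260,230:340]; cv2.imwrite('pics/c8.png',cv2.resize(a,None,fx=5.3,fy=5.3,interpolation=2))
```

```text
0.014 ['IKError', 'boxes_of', 'get_calibration', 'get_image', 'place_of', 'regions_of', 'sense', 'sign_off', 'tcp_to_tips']
```

View pics/c7.png

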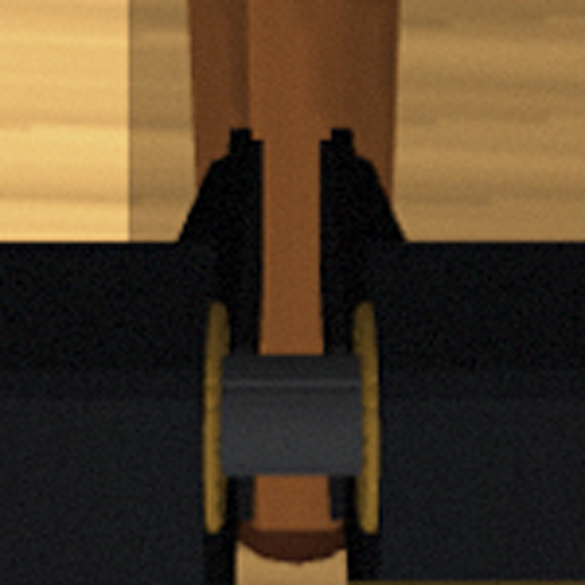

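View pics/c8.png

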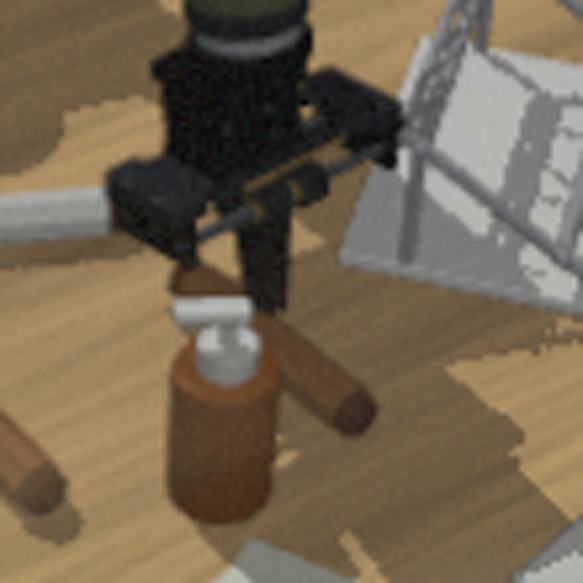

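Run:
```python
from h import *
import pickle
s=pickle.load(open('s4.pkl','rb'))
a=cv2.imread('pics/s4.png'); x0,y0=230,150; k=5.3
a=cv2.resize(a[150:260,230:340],None,fx=k,fy=k,interpolation=2)
for zt,c in ((-.06,(255,0,0)),(-.03,(0,255,0)),(0,(0,0,255)),(.014,(255,0,255))):
    P=s['tool_pos']+s['tcp_rot']@np.array([0,0,zt]); u=(proj('scene',P)[0]-[x0,y0]+.5)*k
    cv2.circle(a,(int(u[0]),int(u[1])),4,c,-1)
cv2.imwrite('pics/c9.png',a)
sw=pickle.load(open('w4.pkl','rb'))
c=robot.get_calibration('wrist'); print(np.array(c['T_tool_cam']))
```

```text
[[-1.09205736e-03 -9.61694422e-01 -2.74121589e-01  7.75714836e-02]
 [ 9.99999150e-01 -8.54910828e-04 -9.84575724e-04 -8.45508524e-04]
 [ 7.12511468e-04 -2.74122431e-01  9.61694538e-01 -1.96076520e-01]
 [ 0.00000000e+00  0.00000000e+00  0.00000000e+00  1.00000000e+00]]
```

View pics/c9.png

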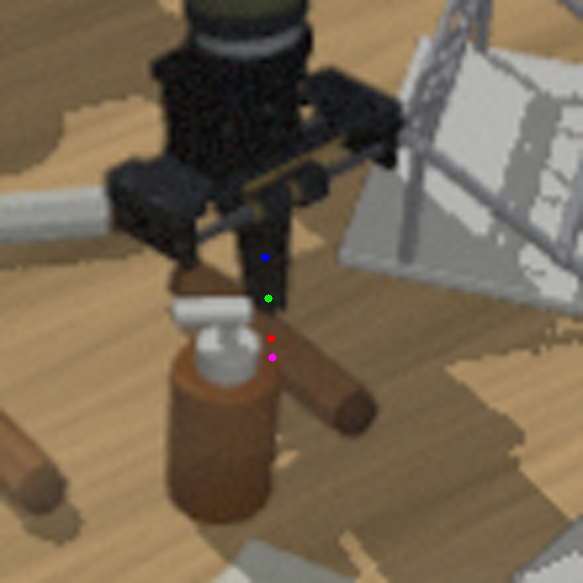

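Emit:
arm_command([
  [0,0,0,0,0,0,0.3],
  [0,0,0,0,0,0,0.3],
  [0,0,0,0,0,0,0.3],
  [0,0,0,0,0,0,0.3],
  [0,0,0,-3,0,5,0.3],
])

```text
time_s: 5.37
tool_pos: [0.5537, 0.0227, 0.0162]
tcp_rot: [[-0.983, -0.053, 0.175], [-0.052, 0.999, 0.009], [-0.175, -0.0, -0.985]]
wrist_force: [-0.8, 0.4, -0.6]
width: 0.0299
```

Emit:
arm_command([
  [0,0,0,0,0,8,0.3],
  [0,0,0,0,0,8,0.3],
  [0,0,0,0,0,6,0.3],
  [0,0,0,0,0,5,0.3],
])

```text
time_s: 5.7
tool_pos: [0.5572, 0.023, -0.0126]
tcp_rot: [[-0.984, -0.053, 0.171], [-0.052, 0.999, 0.009], [-0.172, 0.0, -0.985]]
wrist_force: [-0.1, -0.6, 0.3]
width: 0.0568
```

```bash
python3 look.py w5; python3 look.py s5 scene
python3 - <<'E'
import cv2,numpy as np
a=cv2.imread('pics/w5.png')[190:340,150:360]; b=cv2.imread('pics/s5.png')[150:260,230:340]
a=cv2.resize(a,(400,286)); b=cv2.resize(b,(400,400),interpolation=2); c=np.zeros((400,800,3),np.uint8); c[:286,:400]=a; c[:,400:]=b; cv2.imwrite('pics/c10.png',c)
E
```

```text
5.7 [ 0.5572  0.023  -0.0126] [[-0.984, -0.053, 0.171], [-0.052, 0.999, 0.009], [-0.172, 0.0, -0.985]] [ -3.8   1.7 121.9   1.6  46.5 -97.9] [-0.11 -0.59  0.35] [0.07  0.115 0.006] 0.0568
5.75 [ 0.5567  0.0231 -0.0134] [[-0.984, -0.053, 0.17], [-0.052, 0.999, 0.009], [-0.17, 0.0, -0.985]] [ -3.8   1.8 122.    1.6  46.5 -97.9] [-1.14 -1.1  -1.18] [-0.035  0.155 -0.013] 0.0592
```

View pics/c10.png

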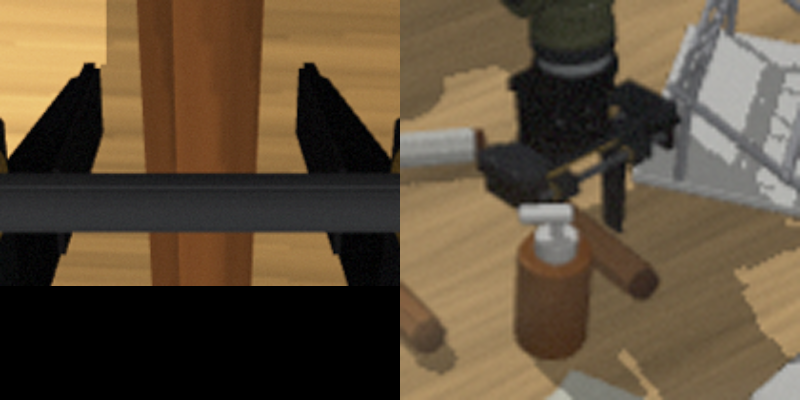

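Emit:
arm_command([
  [0,0,0,0,0,5,0.1],
  [0,0,0,0,0,4,-1],
  [0,0,0,0,0,0,-1],
  [0,0,0,0,0,0,-1],
  [0,0,0,0,0,0,-1],
], squeeze=40)

```text
time_s: 6.22
tool_pos: [0.5597, 0.023, -0.0196]
tcp_rot: [[-0.983, -0.053, 0.174], [-0.052, 0.999, 0.009], [-0.174, -0.0, -0.985]]
wrist_force: [-0.2, -0.3, -0.2]
width: 0.0339
```

Emit:
arm_command([
  [0,0,0,0,0,0,-1],
  [0,0,0,0,0,0,-1],
])

```text
time_s: 6.38
tool_pos: [0.5598, 0.0231, -0.0195]
tcp_rot: [[-0.983, -0.053, 0.174], [-0.052, 0.999, 0.009], [-0.174, 0.0, -0.985]]
wrist_force: [0.6, 0.2, -1.5]
width: 0.0317
```

Emit:
arm_command([
  [0,0,0,-3.5,0,-20,-1],
  [0,0,0,-7,0,-39,-1],
  [0,0,0,-7,0,-39,-1],
  [0,0.0873,0,0,0,0,-1],
  [0,0.0872,0,0,0,0,-1],
])

```text
time_s: 6.8
tool_pos: [0.5614, 0.0229, 0.0846]
tcp_rot: [[-0.999, -0.053, 0.005], [-0.053, 0.999, -0.001], [-0.005, -0.001, -1.0]]
wrist_force: [0.6, -0.1, -4.0]
width: 0.0318
```

Emit:
arm_command([
  [0,0,0,0,0,0,-1],
  [0,0,0,0,0,0,-1],
  [0,0,0,0,0,0,-1],
])

```text
time_s: 7.05
tool_pos: [0.5582, 0.0232, 0.0779]
tcp_rot: [[-0.999, -0.053, -0.002], [-0.053, 0.999, 0.0], [0.002, 0.0, -1.0]]
wrist_force: [0.3, -0.4, -3.4]
width: 0.0319
```

```bash
python3 look.py w6; python3 look.py s6 scene; python3 -c "
from rig import robot
for i in range(1):
    s=robot.sense(); print(s['wrist_force'].round(2),s['ft_torque'].round(3))"
```

```text
7.05 [0.5582 0.0232 0.0779] [[-0.999, -0.053, -0.002], [-0.053, 0.999, 0.0], [0.002, 0.0, -1.0]] [ -3.1   1.2 111.9   0.   67.  -96.2] [ 0.33 -0.43 -3.43] [ 0.008 -0.109 -0.013] 0.0319
7.1 [0.5579 0.0232 0.0779] [[-0.999, -0.053, -0.002], [-0.053, 0.999, 0.0], [0.002, 0.0, -1.0]] [ -3.1   1.2 111.9   0.   67.  -96.2] [-0.73 -0.5  -3.81] [ 0.075 -0.075  0.04 ] 0.0319
[-0.65 -0.4  -4.08] [ 0.071 -0.13  -0.022]
```

View pics/w6.png

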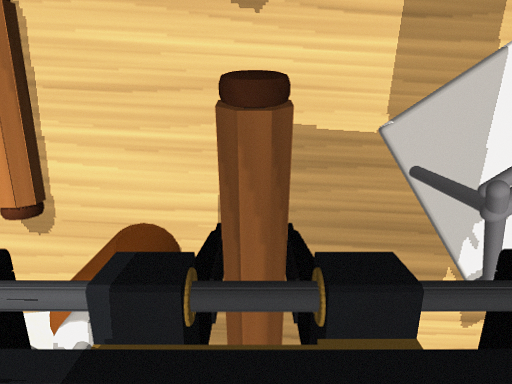

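```bash
cat > plan.py <<'E'
from h import *
import fit
from fit import bayR
from scipy.spatial.transform import Rotation as Ro
fit.t=np.radians(33)
p=np.load('bay.npy'); RB=bayR(p[3])
def bay(k): return p[:3]+RB[:,1]*.078*k
def tool_R(tilt, heavy):
    """tilt: grasp tilt angle deg: pestle tool-x-side direction h in tool = (cos,0,-sin). heavy=+1: tool-x side end is low."""
    a=np.radians(tilt); H=np.c_[[np.cos(a),0,-np.sin(a)],[0,1,0],[np.sin(a),0,np.cos(a)]]
    W=np.c_[-RB[:,0],RB[:,1],-RB[:,2]] if heavy>0 else np.c_[RB[:,0],-RB[:,1],-RB[:,2]]
    return W@H.T
def rows(P0,R0,P1,R1,n=None,after=True):
    rv=Ro.from_matrix(R0.T@R1).as_rotvec(); d=np.linalg.norm(P1-P0)*1000
    m=int(np.ceil(max(d/40,np.linalg.norm(rv)/.122,1))); n=n or m
    out=[];P=P0.copy();R=R0.copy()
    for i in range(1,n+1):
        tr=P0+(P1-P0)*i/n; Rn=R@Ro.from_rotvec(np.round(rv/n,4)).as_matrix()
        dd=np.round((Rn if after else R).T@(tr-P)*1000,1); P=P+(Rn if after else R)@dd/1000; R=Rn
        out.append(np.r_[np.round(rv/n,4),dd].tolist())
    return out
def show(r):
    for i in range(0,len(r),5): print(r[i:i+5])
E
python3 - <<'E'
from plan import *
s=robot.sense(); P,R=s['tool_pos'],s['tcp_rot']
R1=tool_R(10,1); off=np.array([.001,0,-.0362])
print('Rfinal',R1.round(3).tolist())
B=bay(-1); T=B-R1@off
pre=T+RB[:,2]*.08
print('final TCP',T,'pre',pre)
P0=P.copy(); P0[2]=.24
show(rows(P0,R,pre,R1))
E
```

```text
Rfinal [[0.583, 0.604, -0.544], [0.442, -0.797, -0.412], [-0.682, 0.0, -0.731]]
final TCP [0.43235929 0.32978857 0.06937713] pre [0.46708853 0.3561006  0.13647078]
[[0.0428, -0.0132, 0.1089, 5.0, 15.1, 4.0], [0.0428, -0.0132, 0.1089, 6.7, 14.5, 3.3], [0.0428, -0.0132, 0.1089, 8.3, 13.9, 2.6], [0.0428, -0.0132, 0.1089, 9.8, 13.0, 1.9], [0.0428, -0.0132, 0.1089, 11.2, 12.0, 1.2]]
[[0.0428, -0.0132, 0.1089, 12.4, 10.6, 0.6], [0.0428, -0.0132, 0.1089, 13.5, 9.3, -0.0], [0.0428, -0.0132, 0.1089, 14.4, 7.8, -0.6], [0.0428, -0.0132, 0.1089, 15.1, 6.1, -1.0], [0.0428, -0.0132, 0.1089, 15.8, 4.3, -1.5]]
[[0.0428, -0.0132, 0.1089, 16.0, 2.6, -1.9], [0.0428, -0.0132, 0.1089, 16.3, 0.7, -2.1], [0.0428, -0.0132, 0.1089, 16.1, -1.1, -2.3], [0.0428, -0.0132, 0.1089, 15.9, -3.0, -2.5], [0.0428, -0.0132, 0.1089, 15.5, -4.9, -2.5]]
[[0.0428, -0.0132, 0.1089, 14.8, -6.5, -2.4], [0.0428, -0.0132, 0.1089, 14.0, -8.3, -2.4], [0.0428, -0.0132, 0.1089, 12.9, -9.8, -2.1], [0.0428, -0.0132, 0.1089, 11.8, -11.2, -1.8], [0.0428, -0.0132, 0.1089, 10.4, -12.5, -1.5]]
[[0.0428, -0.0132, 0.1089, 9.1, -13.7, -1.0], [0.0428, -0.0132, 0.1089, 7.4, -14.5, -0.6]]
```

Emit:
arm_command([
  [0,0,0,0,0,-40,-1],
  [0,0,0,0,0,-40,-1],
  [0,0,0,0,0,-40,-1],
  [0,0,0.12,0,0,-40,-1],
])

```text
time_s: 7.48
tool_pos: [0.5584, 0.0231, 0.2403]
tcp_rot: [[-0.998, 0.069, -0.001], [0.069, 0.998, -0.0], [0.001, -0.0, -1.0]]
wrist_force: [0.9, -0.0, -4.0]
width: 0.0316
```

Run:
```python
from plan import *
s=robot.sense(); P,R=s['tool_pos'],s['tcp_rot']; print(P,s['time_s'])
R1=tool_R(10,1); off=np.array([.001,0,-.0362])
xh=R1[:,0]*[1,1,0]; xh/=np.linalg.norm(xh); Rm=np.c_[xh,R1[:,1],[0,0,-1]]
pre=bay(-1)-R1@off+RB[:,2]*.10
Pm=pre.copy(); Pm[2]=.24
rz=Ro.from_matrix(R.T@Rm).as_rotvec(); print(rz, pre)
show(rows(P,R,Pm,Rm)); print('tilt'); show(rows(Pm,Rm,pre,R1))
```

```text
[0.55836969 0.02305679 0.24031908] 7.4833
[-1.55861741e-03 -4.46400087e-04  2.42459199e+00] [0.47577084 0.36267861 0.15324419]
[[-0.0001, -0.0, 0.1212, 7.3, 15.9, 0.0], [-0.0001, -0.0, 0.1212, 9.1, 14.9, 0.0], [-0.0001, -0.0, 0.1212, 10.9, 13.7, 0.1], [-0.0001, -0.0, 0.1212, 12.4, 12.3, -0.0], [-0.0001, -0.0, 0.1212, 13.8, 10.7, 0.0]]
[[-0.0001, -0.0, 0.1212, 15.0, 8.9, 0.1], [-0.0001, -0.0, 0.1212, 16.0, 7.0, -0.0], [-0.0001, -0.0, 0.1212, 16.8, 5.1, 0.0], [-0.0001, -0.0, 0.1212, 17.2, 3.0, 0.0], [-0.0001, -0.0, 0.1212, 17.4, 0.9, 0.1]]
[[-0.0001, -0.0, 0.1212, 17.5, -1.2, 0.0], [-0.0001, -0.0, 0.1212, 17.1, -3.3, 0.0], [-0.0001, -0.0, 0.1212, 16.6, -5.4, 0.1], [-0.0001, -0.0, 0.1212, 15.9, -7.3, -0.0], [-0.0001, -0.0, 0.1212, 14.9, -9.2, 0.0]]
[[-0.0001, -0.0, 0.1212, 13.6, -11.0, 0.1], [-0.0001, -0.0, 0.1212, 12.2, -12.5, -0.0], [-0.0001, -0.0, 0.1212, 10.6, -13.8, 0.0], [-0.0001, -0.0, 0.1212, 8.9, -15.1, 0.0], [-0.0001, -0.0, 0.1212, 7.0, -16.0, 0.1]]
tilt
[[-0.0, -0.1072, -0.0, 1.3, 0.0, 12.3], [-0.0, -0.1072, -0.0, 2.7, 0.0, 12.1], [-0.0, -0.1072, -0.0, 3.9, 0.0, 11.8], [-0.0, -0.1072, -0.0, 5.1, 0.0, 11.3], [-0.0, -0.1072, -0.0, 6.4, 0.0, 10.6]]
[[-0.0, -0.1072, -0.0, 7.4, -0.0, 9.9], [-0.0, -0.1072, -0.0, 8.5, -0.0, 9.1]]
```

Emit:
arm_command([
  [0,0,0.1212,7.3,15.9,0,-1],
  [0,0,0.1212,9.1,14.9,0,-1],
  [0,0,0.1212,10.9,13.7,0,-1],
  [0,0,0.1212,12.4,12.3,0,-1],
  [0,0,0.1212,13.8,10.7,0,-1],
])

```text
time_s: 7.9
tool_pos: [0.5275, 0.1053, 0.2388]
tcp_rot: [[-0.778, 0.628, -0.001], [0.628, 0.778, -0.0], [0.0, -0.001, -1.0]]
wrist_force: [-0.1, 0.2, -3.1]
width: 0.0314
```

Emit:
arm_command([
  [0,0,0.1212,15,8.9,0,-1],
  [0,0,0.1212,16,7,0,-1],
  [0,0,0.1212,16.8,5.1,0,-1],
  [0,0,0.1212,17.2,3,0,-1],
  [0,0,0.1212,17.4,0.9,0,-1],
])

```text
time_s: 8.32
tool_pos: [0.4965, 0.1868, 0.2386]
tcp_rot: [[-0.282, 0.959, -0.001], [0.959, 0.282, -0.001], [-0.0, -0.001, -1.0]]
wrist_force: [-0.1, -0.1, -2.9]
width: 0.032
```

Emit:
arm_command([
  [0,0,0.1212,17.5,-1.2,0,-1],
  [0,0,0.1212,17.1,-3.3,0,-1],
  [0,0,0.1212,16.6,-5.4,0,-1],
  [0,0,0.1212,15.9,-7.3,0,-1],
  [0,0,0.1212,14.9,-9.2,0,-1],
])

```text
time_s: 8.73
tool_pos: [0.4656, 0.2685, 0.2386]
tcp_rot: [[0.315, 0.949, -0.001], [0.949, -0.315, -0.001], [-0.001, -0.001, -1.0]]
wrist_force: [0.9, 0.3, -3.7]
width: 0.0319
```

Emit:
arm_command([
  [0,0,0.1212,13.6,-11,0,-1],
  [0,0,0.1212,12.2,-12.5,0,-1],
  [0,0,0.1212,10.6,-13.8,0,-1],
  [0,0,0.1212,8.9,-15.1,0,-1],
  [0,0,0.1212,7,-16,0,-1],
])

```text
time_s: 9.15
tool_pos: [0.4347, 0.35, 0.2385]
tcp_rot: [[0.799, 0.601, -0.001], [0.601, -0.799, -0.001], [-0.002, -0.0, -1.0]]
wrist_force: [0.2, -0.5, -2.9]
width: 0.0317
```

```bash
python3 look.py s7 scene
python3 - <<'E'
from plan import *
s=robot.sense(); P,R=s['tool_pos'],s['tcp_rot']
R1=tool_R(10,1); off=np.array([.001,0,-.0362])
pre=bay(-1)-R1@off+RB[:,2]*.10; print(pre)
show(rows(P,R,pre,R1))
E
```

```text
9.15 [0.4347 0.35   0.2385] [[0.799, 0.601, -0.001], [0.601, -0.799, -0.001], [-0.002, -0.0, -1.0]] [ 33.3  -6.  103.   -0.   83.1  86.4] [ 0.2  -0.52 -2.92] [-0.159  0.183 -0.079] 0.0317
[0.47577084 0.36267861 0.15324419]
[[-0.0007, -0.1071, -0.0007, 7.0, 2.5, 11.5], [-0.0007, -0.1071, -0.0007, 8.1, 2.5, 10.7], [-0.0007, -0.1071, -0.0007, 9.3, 2.4, 9.7], [-0.0007, -0.1071, -0.0007, 10.2, 2.5, 8.7], [-0.0007, -0.1071, -0.0007, 11.1, 2.5, 7.6]]
[[-0.0007, -0.1071, -0.0007, 11.9, 2.5, 6.3], [-0.0007, -0.1071, -0.0007, 12.4, 2.5, 5.1]]
```

View pics/s7.png

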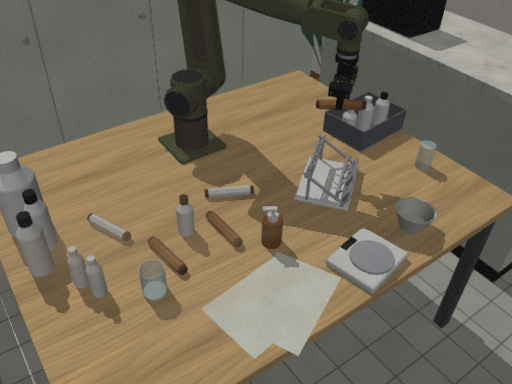

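```bash
sed -i 's/after=True/after=False/' plan.py
python3 - <<'E'
from plan import *
s=robot.sense(); P,R=s['tool_pos'],s['tcp_rot']
R1=tool_R(10,1); off=np.array([.001,0,-.0362])
pre=bay(-1)-R1@off+RB[:,2]*.10; print(pre)
show(rows(P,R,pre,R1))
E
```

```text
[0.47577084 0.36267861 0.15324419]
[[-0.0007, -0.1071, -0.0007, 5.7, 2.5, 12.2], [-0.0007, -0.1071, -0.0007, 7.0, 2.5, 11.5], [-0.0007, -0.1071, -0.0007, 8.1, 2.4, 10.6], [-0.0007, -0.1071, -0.0007, 9.3, 2.5, 9.8], [-0.0007, -0.1071, -0.0007, 10.2, 2.5, 8.7]]
[[-0.0007, -0.1071, -0.0007, 11.1, 2.5, 7.6], [-0.0007, -0.1071, -0.0007, 11.9, 2.5, 6.3]]
```

Emit:
arm_command([
  [0,-0.1071,0,5.7,2.5,12.2,-1],
  [0,-0.1071,0,7,2.5,11.5,-1],
  [0,-0.1071,0,8.1,2.5,10.6,-1],
  [0,-0.1071,0,9.3,2.5,9.8,-1],
  [0,-0.1071,0,10.2,2.5,8.7,-1],
])

```text
time_s: 9.62
tool_pos: [0.4667, 0.3572, 0.1786]
tcp_rot: [[0.682, 0.607, -0.408], [0.521, -0.795, -0.311], [-0.513, -0.001, -0.858]]
wrist_force: [-0.2, 0.7, -3.0]
width: 0.0315
```

Emit:
arm_command([
  [0,-0.1071,0,11.1,2.5,7.6,-1],
  [0,-0.1071,0,11.9,2.5,6.3,-1],
  [0,0,0,0,0,0,-1],
])

```text
time_s: 9.87
tool_pos: [0.4774, 0.3586, 0.1409]
tcp_rot: [[0.571, 0.606, -0.554], [0.437, -0.796, -0.42], [-0.695, -0.002, -0.719]]
wrist_force: [-3.0, -1.4, -9.0]
width: 0.0315
```

```bash
python3 look.py w8; python3 look.py s8 scene; python3 look.py t8 top;python3 - <<'E'
import cv2,numpy as np
b=cv2.imread('pics/s8.png')[60:230,250:420]; a=cv2.imread('pics/t8.png')[100:250,70:220]
c=np.hstack([cv2.resize(b,(400,400),interpolation=2),cv2.resize(a,(400,400),interpolation=2)]); cv2.imwrite('pics/c11.png',c)
E
```

```text
9.87 [0.4774 0.3586 0.1409] [[0.571, 0.606, -0.554], [0.437, -0.796, -0.42], [-0.695, -0.002, -0.719]] [ 33.2  33.1  75.1  -3.  115.6  85.7] [-3.05 -1.38 -8.95] [ 0.395 -0.437  0.021] 0.0315
9.92 [0.4769 0.3586 0.1449] [[0.574, 0.606, -0.551], [0.439, -0.796, -0.418], [-0.691, -0.002, -0.722]] [ 33.2  32.7  75.3  -3.  115.7  85.7] [ 0.08 -0.37 -4.78] [ 0.372 -0.448  0.004] 0.0317
9.97 [0.4774 0.3592 0.1498] [[0.578, 0.606, -0.547], [0.441, -0.796, -0.415], [-0.686, -0.001, -0.727]] [ 33.3  32.3  75.2  -3.  115.8  85.7] [ 0.63 -0.34 -2.69] [ 0.347 -0.421  0.039] 0.0316
```

View pics/w8.png

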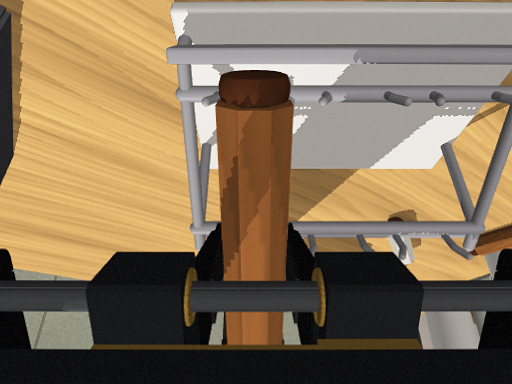

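View pics/c11.png

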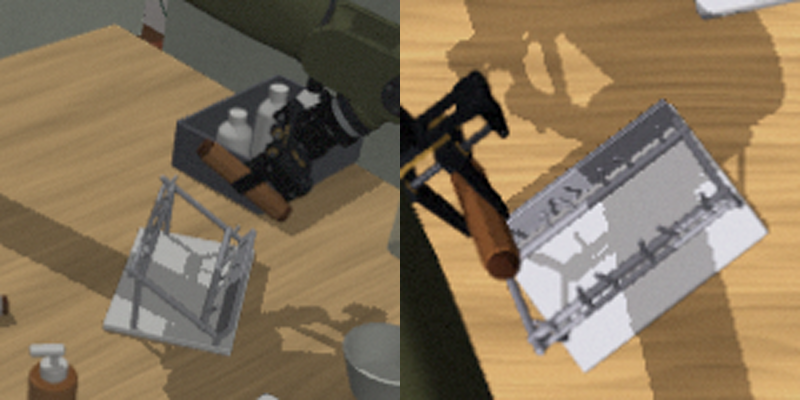

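Run:
```python
from plan import *
import pickle,fit
s=pickle.load(open('w8.pkl','rb')); fit.s=s
x0,y0,x1,y1=160,0,512,270; k=2.2
a=cv2.resize(cv2.imread('pics/w8.png')[y0:y1,x0:x1],None,fx=k,fy=k,interpolation=2); cv2.imwrite('pics/c12r.png',a.copy())
o=p[:3]-.016*RB[:,2]
def L(A,B,c):
    u=(fit.pw('wrist',[o+RB@np.array(A),o+RB@np.array(B)])-[x0,y0]+.5)*k
    cv2.line(a,tuple(int(v) for v in u[0]),tuple(int(v) for v in u[1]),c,1,cv2.LINE_AA)
L([.055,-.126,0],[.055,.126,0],(0,0,255)); L([-.062,-.126,0],[-.062,.126,0],(0,255,0)); L([-.085,-.126,.023],[-.085,.126,.023],(255,0,0))
for kk in (-1,0,1):
    for e in (-1,1):
        for x in (.066,-.062): L([x,kk*.078+e*.0215,0],[x,kk*.078+e*.0215,.016],(255,0,255))
cv2.imwrite('pics/c12.png',a)
```

View pics/c12.png

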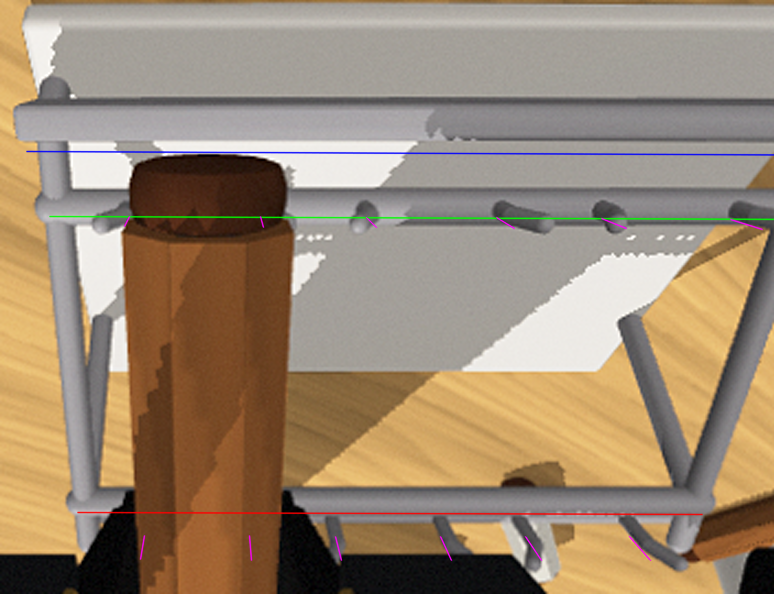

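View pics/c12r.png

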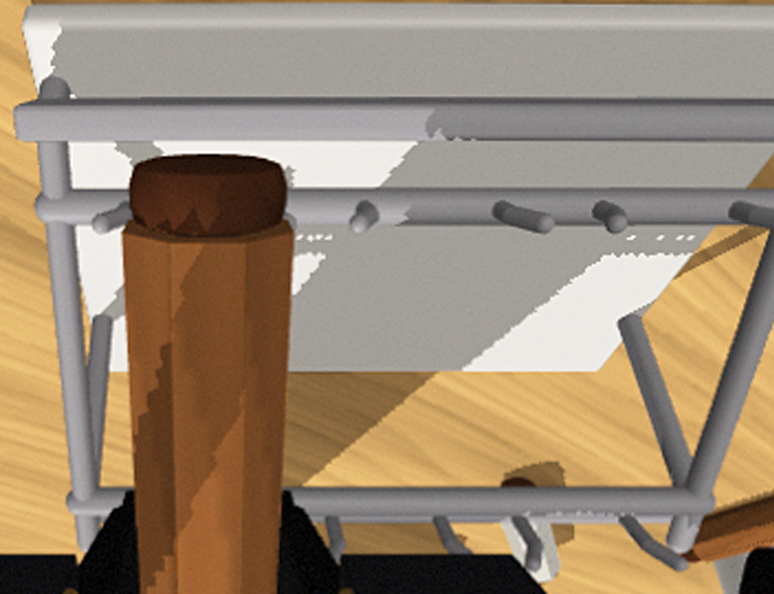

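Emit:
arm_command([
  [0,0,0,0,0,0,-1],
  [0,0,0,0,0,0,-1],
  [0,0,0,0,0,0,-1],
])

```text
time_s: 10.27
tool_pos: [0.479, 0.3606, 0.1585]
tcp_rot: [[0.586, 0.606, -0.538], [0.446, -0.795, -0.41], [-0.676, 0.0, -0.737]]
wrist_force: [0.1, 0.0, -3.6]
width: 0.0317
```

```bash
python3 look.py w9
cat > ov.py <<'E'
import sys
from plan import *
import pickle,fit
def ov(name,out,x0=160,y0=0,x1=512,y1=270,k=2.2):
    s=pickle.load(open(name+'.pkl','rb')); fit.s=s
    a=cv2.resize(cv2.imread(f'pics/{name}.png')[y0:y1,x0:x1],None,fx=k,fy=k,interpolation=2)
    o=p[:3]-.016*RB[:,2]
    def L(A,B,c):
        u=(fit.pw('wrist',[o+RB@np.array(A),o+RB@np.array(B)])-[x0,y0]+.5)*k
        cv2.line(a,tuple(int(v) for v in u[0]),tuple(int(v) for v in u[1]),c,1,cv2.LINE_AA)
    L([.055,-.126,0],[.055,.126,0],(0,0,255)); L([-.062,-.126,0],[-.062,.126,0],(0,255,0)); L([-.085,-.126,.023],[-.085,.126,.023],(255,0,0))
    for kk in (-1,0,1):
        for e in (-1,1):
            for x in (.066,-.062): L([x,kk*.078+e*.0215,0],[x,kk*.078+e*.0215,.016],(255,0,255))
    cv2.imwrite(f'pics/{out}.png',a)
if __name__=='__main__': ov(*sys.argv[1:3],*[float(v) if '.' in v else int(v) for v in sys.argv[3:]])
E
python3 ov.py w9 c13
```

```text
10.27 [0.479  0.3606 0.1585] [[0.586, 0.606, -0.538], [0.446, -0.795, -0.41], [-0.676, 0.0, -0.737]] [ 33.3  31.6  75.   -3.  115.8  85.7] [ 0.1   0.01 -3.58] [ 0.362 -0.371  0.007] 0.0317
```

View pics/c13.png

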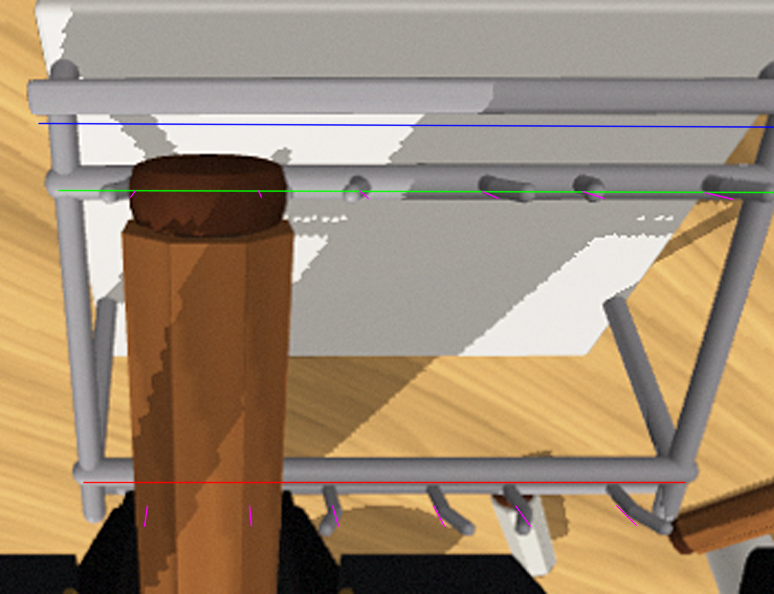

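```bash
python3 - <<'E'
from plan import *
q=p.copy(); q[:3]-=.0035*RB[:,0]; np.save('bay.npy',q); print(q[:3])
E
cat > tgt.py <<'E'
import sys
from plan import *
# k tilt heavy offx offz h dx n
k,tilt,heavy,ox,oz,h,dx=[float(v) for v in sys.argv[1:8]]; n=int(sys.argv[8]) if len(sys.argv)>8 else None
s=robot.sense(); P,R=s['tool_pos'],s['tcp_rot']
R1=tool_R(tilt,heavy); T=bay(k)-R1@np.array([ox,0,oz])/1000+RB[:,2]*h/1000+RB[:,0]*dx/1000
print('err bay-frame mm',(RB.T@(P-T)*1000).round(1),'rot',Ro.from_matrix(R.T@R1).as_rotvec().round(3),s['time_s'],P.round(4))
show(rows(P,R,T,R1,n))
E
python3 tgt.py -1 10 1 2.5 -36.2 35 4 5
```

```text
[0.50206343 0.28474035 0.0932639 ]
err bay-frame mm [-0.4  3.5 69.3] rot [ 0.002 -0.007  0.002] 10.3167 [0.4788 0.3606 0.1579]
[[0.0004, -0.0014, 0.0004, 2.2, -0.7, 13.7], [0.0004, -0.0014, 0.0004, 2.3, -0.8, 13.6], [0.0004, -0.0014, 0.0004, 2.2, -0.7, 13.7], [0.0004, -0.0014, 0.0004, 2.3, -0.7, 13.7], [0.0004, -0.0014, 0.0004, 2.3, -0.7, 13.6]]
```

Emit:
arm_command([
  [0,-0.0014,0,2.2,-0.7,13.7,-1],
  [0,-0.0014,0,2.3,-0.8,13.6,-1],
  [0,-0.0014,0,2.2,-0.7,13.7,-1],
  [0,-0.0014,0,2.3,-0.7,13.7,-1],
  [0,-0.0014,0,2.3,-0.7,13.6,-1],
])

```text
time_s: 10.73
tool_pos: [0.4456, 0.3398, 0.098]
tcp_rot: [[0.58, 0.606, -0.544], [0.442, -0.795, -0.415], [-0.684, 0.0, -0.729]]
wrist_force: [0.1, -0.5, -3.2]
width: 0.0317
```

Emit:
arm_command([
  [0,0,0,0,0,0,-1],
  [0,0,0,0,0,0,-1],
  [0,0,0,0,0,0,-1],
])

```text
time_s: 10.98
tool_pos: [0.4465, 0.3403, 0.0985]
tcp_rot: [[0.58, 0.606, -0.544], [0.442, -0.796, -0.415], [-0.684, 0.0, -0.729]]
wrist_force: [0.2, 0.5, -3.3]
width: 0.0317
```

```bash
python3 look.py w10; python3 ov.py w10 c14; python3 tgt.py -1 10 1 2.5 -36.2 4 4 3
```

```text
10.98 [0.4465 0.3403 0.0985] [[0.58, 0.606, -0.544], [0.442, -0.796, -0.415], [-0.684, 0.0, -0.729]] [ 33.4  30.7  82.7  -2.9 109.7  86.2] [ 0.21  0.47 -3.33] [ 0.36  -0.45  -0.006] 0.0317
err bay-frame mm [-1.1  0.2 30. ] rot [0.002 0.003 0.002] 11.0333 [0.4467 0.3405 0.0986]
[[0.0006, 0.001, 0.0005, 1.4, -0.1, 9.9], [0.0006, 0.001, 0.0005, 1.4, -0.0, 9.9], [0.0006, 0.001, 0.0005, 1.4, -0.1, 9.9]]
```

View pics/c14.png

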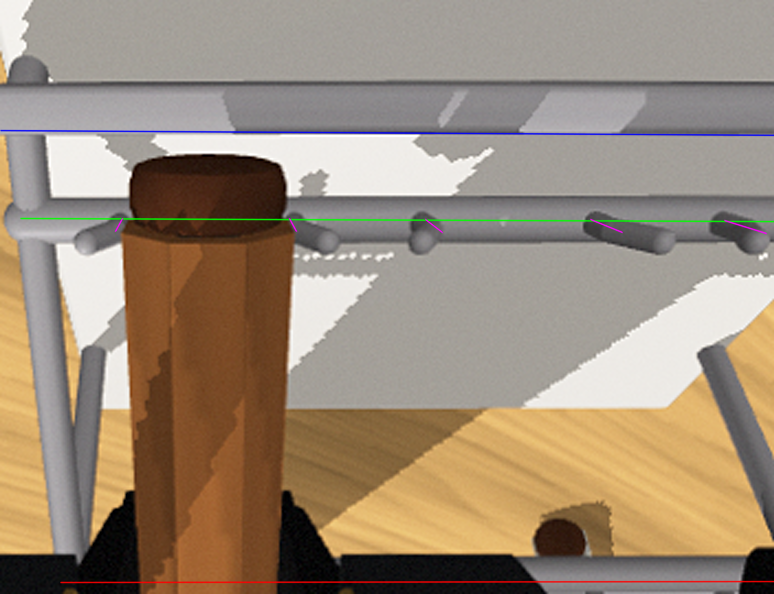

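Emit:
arm_command([
  [0,0.001,0,1.4,0,9.9,-1],
  [0,0.001,0,1.4,0,9.9,-1],
  [0,0.001,0,1,0,6,-1],
  [0,0,0,0,0,0,-1],
  [0,0,0,0,0,0,-1],
])

```text
time_s: 11.45
tool_pos: [0.4332, 0.3302, 0.0748]
tcp_rot: [[0.579, 0.606, -0.546], [0.441, -0.796, -0.415], [-0.686, -0.0, -0.728]]
wrist_force: [-0.1, -0.2, -3.0]
width: 0.0321
```

```bash
python3 look.py w11;python3 ov.py w11 c15; python3 tgt.py -1 10 1 2.5 -36.2 0 2 2
```

```text
11.45 [0.4332 0.3302 0.0748] [[0.579, 0.606, -0.546], [0.441, -0.796, -0.415], [-0.686, -0.0, -0.728]] [ 33.3  30.4  85.7  -2.9 107.1  86.2] [-0.13 -0.21 -3.04] [ 0.365 -0.469 -0.011] 0.0321
err bay-frame mm [2.  0.1 5.5] rot [0.002 0.004 0.002] 11.5 [0.4336 0.3306 0.0753]
[[0.0008, 0.002, 0.0009, 1.5, -0.1, 2.5], [0.0008, 0.002, 0.0009, 1.4, -0.0, 2.6]]
```

View pics/c15.png

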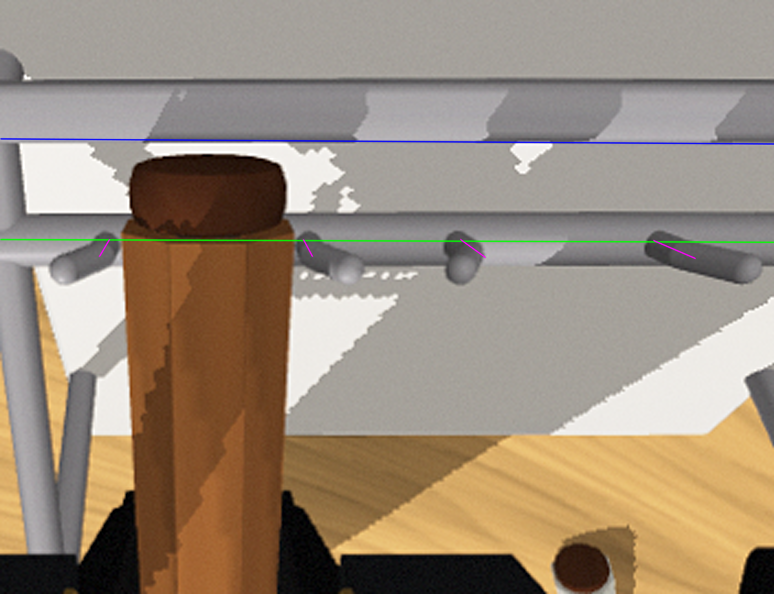

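Emit:
arm_command([
  [0,0.001,0,0.7,0,2.5,-1],
  [0,0.001,0,0.7,0,2.5,-1],
  [0,0,0,0,0,0,-1],
])

```text
time_s: 11.75
tool_pos: [0.4318, 0.3292, 0.0706]
tcp_rot: [[0.581, 0.606, -0.543], [0.442, -0.796, -0.414], [-0.683, 0.0, -0.73]]
wrist_force: [-0.2, -0.7, -3.9]
width: 0.0315
```

Emit:
arm_command([
  [0,0,0,0.3,0,1.5,-1],
  [0,0,0,0,0,0,-1],
])

```text
time_s: 11.92
tool_pos: [0.4316, 0.329, 0.07]
tcp_rot: [[0.582, 0.606, -0.543], [0.443, -0.796, -0.413], [-0.682, 0.0, -0.731]]
wrist_force: [-0.5, -0.2, -3.0]
width: 0.0316
```

Emit:
arm_command([
  [0,0,0,0.3,0,1.5,-1],
  [0,0,0,0,0,0,-1],
])

```text
time_s: 12.08
tool_pos: [0.4315, 0.3289, 0.0697]
tcp_rot: [[0.582, 0.606, -0.542], [0.443, -0.796, -0.413], [-0.681, 0.0, -0.732]]
wrist_force: [2.1, 1.7, 3.1]
width: 0.0314
```

```bash
python3 tgt.py -1 10 1 2.5 -36.2 0 0 1; python3 -c "
from rig import robot
s=robot.sense();print(s['wrist_force'],s['ft_torque'])"
```

```text
err bay-frame mm [ 3.2  0.2 -0.6] rot [ 0.002 -0.001  0.002] 12.0833 [0.4315 0.3289 0.0697]
[[0.0017, -0.0009, 0.0017, 3.1, -0.2, -1.1]]
[2.06512321 1.70731716 3.07423369] [ 0.16216043 -0.14597002 -0.0547055 ]
```

Emit:
arm_command([
  [0,0,0,2,0,-0.35,-1],
  [0,0,0,2,0,-0.35,-1],
  [0,0,0,0,0,0,-1],
])

```text
time_s: 12.33
tool_pos: [0.433, 0.33, 0.0686]
tcp_rot: [[0.579, 0.606, -0.545], [0.441, -0.796, -0.416], [-0.686, 0.0, -0.728]]
wrist_force: [-2.7, -0.5, 8.7]
width: 0.0318
```

```bash
cat > st.py <<'E'
from plan import *
s=robot.sense(); print(s['time_s'],'F bay',(RB.T@s['wrist_force']).round(2),'M bay',(RB.T@s['ft_torque']).round(3),s['width'])
E
python3 st.py; python3 tgt.py -1 10 1 2.5 -36.2 0 0 1|head -1
```

```text
12.3333 F bay [ 6.8  -1.19  6.01] M bay [-0.026 -1.122  0.022] 0.03178639251623497
err bay-frame mm [ 1.1  0.2 -0.6] rot [0.002 0.005 0.002] 12.3333 [0.433  0.33   0.0686]
```

Emit:
arm_command([
  [0,0,0,0,0,0,0.2],
  [0,0,0,0,0,0,0.2],
  [0,0,0,0,0,0,0.2],
  [0,0,0,0,0,0,0.2],
  [0,0,0,-1.7,0,-10,0.2],
])

```text
time_s: 12.75
tool_pos: [0.4363, 0.3328, 0.0729]
tcp_rot: [[0.579, 0.606, -0.546], [0.441, -0.796, -0.416], [-0.686, -0.0, -0.727]]
wrist_force: [0.3, 0.0, 0.1]
width: 0.0555
```

Emit:
arm_command([
  [0,0,0,-3.5,0,-20,0.2],
  [0,0,0,-3.5,0,-20,0.2],
  [0,0,0,-6,0,-35,0.2],
  [0,0,0,-6,0,-35,0.3],
])

```text
time_s: 13.08
tool_pos: [0.4865, 0.3709, 0.1687]
tcp_rot: [[0.58, 0.606, -0.545], [0.442, -0.796, -0.415], [-0.685, -0.0, -0.729]]
wrist_force: [0.7, -0.4, 0.5]
width: 0.0599
```

```bash
python3 look.py w12;python3 ov.py w12 c16
```

```text
13.08 [0.4865 0.3709 0.1687] [[0.58, 0.606, -0.545], [0.442, -0.796, -0.415], [-0.685, -0.0, -0.729]] [ 33.6  33.1  72.1  -2.8 117.9  86. ] [ 0.74 -0.41  0.52] [ 0.169 -0.273  0.035] 0.0599
```

View pics/c16.png

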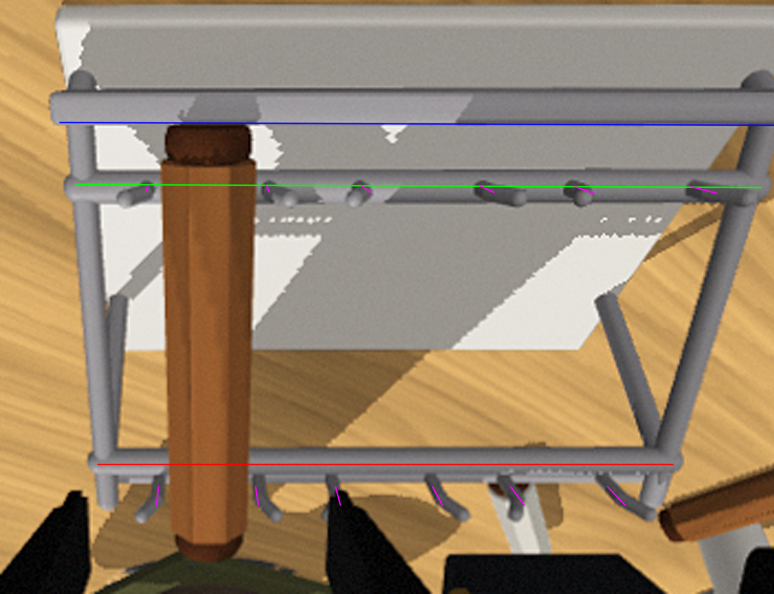

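Emit:
arm_command([
  [0,0,0,0,0,-35,1],
  [0,0,0,0,0,-40,1],
])

```text
time_s: 13.3
tool_pos: [0.5264, 0.4014, 0.222]
tcp_rot: [[0.578, 0.606, -0.546], [0.441, -0.796, -0.416], [-0.687, -0.0, -0.727]]
wrist_force: [0.5, 0.4, -0.8]
width: 0.0702
```

```bash
cat > go.py <<'E'
import sys
from plan import *
# x y z xang tilt_about_y n ; vertical tool with x axis horizontally at xang
x,y,z,a,t=[float(v) for v in sys.argv[1:6]]; n=int(sys.argv[6]) if len(sys.argv)>6 else None
a=np.radians(a); R1=np.c_[[np.cos(a),np.sin(a),0],[np.sin(a),-np.cos(a),0],[0,0,-1]]@Ro.from_rotvec([0,np.radians(t),0]).as_matrix()
s=robot.sense(); P,R=s['tool_pos'],s['tcp_rot']; print(P.round(4),s['time_s'],'rot',Ro.from_matrix(R.T@R1).as_rotvec().round(3))
show(rows(P,R,np.array([x,y,z]),R1,n))
E
python3 go.py .505 -.168 .17 1.5 0
```

```text
[0.5264 0.4014 0.222 ] 13.3 rot [0.236 0.732 0.594]
[[0.0157, 0.0488, 0.0396, -15.2, 29.3, 19.1], [0.0157, 0.0488, 0.0396, -14.9, 30.3, 17.9], [0.0157, 0.0488, 0.0396, -14.5, 31.0, 16.7], [0.0157, 0.0488, 0.0396, -14.1, 31.9, 15.4], [0.0157, 0.0488, 0.0396, -13.5, 32.7, 14.4]]
[[0.0157, 0.0488, 0.0396, -12.8, 33.4, 13.1], [0.0157, 0.0488, 0.0396, -12.2, 34.1, 12.0], [0.0157, 0.0488, 0.0396, -11.3, 34.8, 10.9], [0.0157, 0.0488, 0.0396, -10.5, 35.3, 9.8], [0.0157, 0.0488, 0.0396, -9.5, 35.9, 8.8]]
[[0.0157, 0.0488, 0.0396, -8.5, 36.4, 7.7], [0.0157, 0.0488, 0.0396, -7.4, 36.8, 6.8], [0.0157, 0.0488, 0.0396, -6.2, 37.2, 5.9], [0.0157, 0.0488, 0.0396, -5.0, 37.5, 5.1], [0.0157, 0.0488, 0.0396, -3.7, 37.7, 4.2]]
```

Emit:
arm_command([
  [0.0157,0.0488,0.0396,-15.2,29.3,19.1,1],
  [0.0157,0.0488,0.0396,-14.9,30.3,17.9,1],
  [0.0157,0.0488,0.0396,-14.5,31,16.7,1],
  [0.0157,0.0488,0.0396,-14.1,31.9,15.4,1],
  [0.0157,0.0488,0.0396,-13.5,32.7,14.4,1],
])

```text
time_s: 13.72
tool_pos: [0.5206, 0.2107, 0.205]
tcp_rot: [[0.804, 0.428, -0.412], [0.354, -0.902, -0.247], [-0.477, 0.053, -0.877]]
wrist_force: [1.0, -1.0, 0.8]
width: 0.0943
```

Emit:
arm_command([
  [0.0157,0.0488,0.0396,-12.8,33.4,13.1,0.6],
  [0.0157,0.0488,0.0396,-12.2,34.1,12,0.6],
  [0.0157,0.0488,0.0396,-11.3,34.8,10.9,0.6],
  [0.0157,0.0488,0.0396,-10.5,35.3,9.8,0.6],
  [0.0157,0.0488,0.0396,-9.5,35.9,8.8,0.6],
])

```text
time_s: 14.13
tool_pos: [0.5131, 0.0207, 0.1876]
tcp_rot: [[0.948, 0.228, -0.221], [0.21, -0.972, -0.104], [-0.239, 0.052, -0.97]]
wrist_force: [0.7, -0.5, -0.1]
width: 0.0768
```

Emit:
arm_command([
  [0.0157,0.0488,0.0396,-8.5,36.4,7.7,0.6],
  [0.0157,0.0488,0.0396,-7.4,36.8,6.8,0.6],
  [0.0157,0.0488,0.0396,-6.2,37.2,5.9,0.6],
  [0.0157,0.0488,0.0396,-5,37.5,5.1,0.6],
  [0.0157,0.0488,0.0396,-3.7,37.7,4.2,0.6],
])

```text
time_s: 14.55
tool_pos: [0.5061, -0.1693, 0.17]
tcp_rot: [[1.0, 0.025, 0.009], [0.025, -1.0, 0.002], [0.009, -0.002, -1.0]]
wrist_force: [0.9, 0.2, 0.4]
width: 0.076
```

Emit:
arm_command([
  [0,0,0,0,0,0,0.6],
])

```text
time_s: 14.63
tool_pos: [0.5041, -0.1739, 0.1692]
tcp_rot: [[1.0, 0.017, 0.006], [0.017, -1.0, 0.0], [0.006, -0.0, -1.0]]
wrist_force: [-0.0, 0.4, -0.2]
width: 0.0759
```

```bash
python3 look.py w13
```

```text
14.63 [ 0.5041 -0.1739  0.1692] [[1.0, 0.017, 0.006], [0.017, -1.0, 0.0], [0.006, -0.0, -1.0]] [-2.490e+01 -7.300e+00  1.108e+02  1.000e-01  7.610e+01  6.410e+01] [-0.05  0.39 -0.19] [-0.007  0.168 -0.044] 0.0759
```

View pics/w13.png

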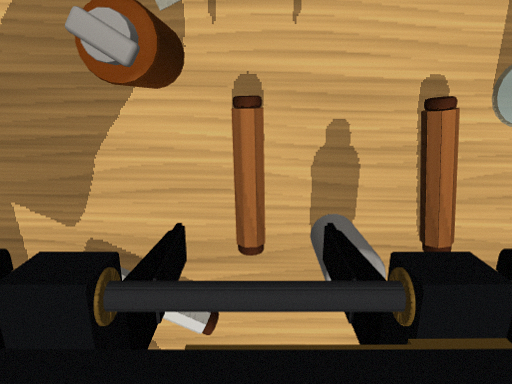

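Run:
```python
from h import *
import pickle
s=pickle.load(open('w13.pkl','rb'))
for l,F,N in [('p1',(247.5,96.5),(251.5,253.5)),('p2',(440,97),(437,252))]:
    N=atz('wrist',N,.012,s);F=atz('wrist',F,.020,s)
    print(l,(N+F)/2,np.linalg.norm(F-N),np.degrees(np.arctan2(F[1]-N[1],F[0]-N[0])))
for uv in [(332,214),(311,232)]: print('bottle',[atz('wrist',uv,z,s).round(3) for z in (0,.05)])
```

```text
p1 [ 0.49471267 -0.17006776  0.016     ] 0.1750997152107423 2.059158712604436
p2 [ 0.49862637 -0.37381912  0.016     ] 0.17536353867267715 9.70009372118521
bottle [array([ 0.453, -0.266,  0.   ]), array([ 0.47 , -0.253,  0.05 ])]
bottle [array([ 0.43 , -0.243,  0.   ]), array([ 0.451, -0.233,  0.05 ])]
```

Emit:
arm_command([
  [0,0,-0.022,-1,-1.5,38,0.4],
  [0,0,0,-1,-1.5,38,0.4],
  [0,0,0,-1,-1,38,0.3],
  [0,0,0,0,0,34,0.3],
  [0,0,0,0,0,20,0.3],
])

```text
time_s: 15.1
tool_pos: [0.5016, -0.1606, -0.0029]
tcp_rot: [[0.999, 0.051, -0.001], [0.051, -0.999, 0.005], [-0.001, -0.005, -1.0]]
wrist_force: [-1.5, -0.5, -0.4]
width: 0.0622
```

```bash
python3 look.py w14; python3 look.py s14 scene
python3 - <<'E'
import cv2,numpy as np
a=cv2.imread('pics/w14.png'); b=cv2.imread('pics/s14.png')[150:290,130:300]
a=cv2.resize(a,(400,300)); b=cv2.resize(b,(400,330),interpolation=2); c=np.zeros((330,800,3),np.uint8); c[:300,:400]=a; c[:,400:]=b; cv2.imwrite('pics/c17.png',c)
E
```

```text
15.1 [ 0.5016 -0.1606 -0.0029] [[0.999, 0.051, -0.001], [0.051, -0.999, 0.005], [-0.001, -0.005, -1.0]] [-23.7   3.4 118.5   0.3  58.3  63.2] [-1.49 -0.46 -0.39] [-0.028  0.172  0.031] 0.0622
15.15 [ 0.4994 -0.1596 -0.0059] [[0.999, 0.051, -0.006], [0.051, -0.999, 0.007], [-0.005, -0.008, -1.0]] [-23.7   3.6 118.7   0.3  58.2  63.2] [-1.53  0.38 -1.94] [-0.046  0.326  0.012] 0.0617
```

View pics/c17.png

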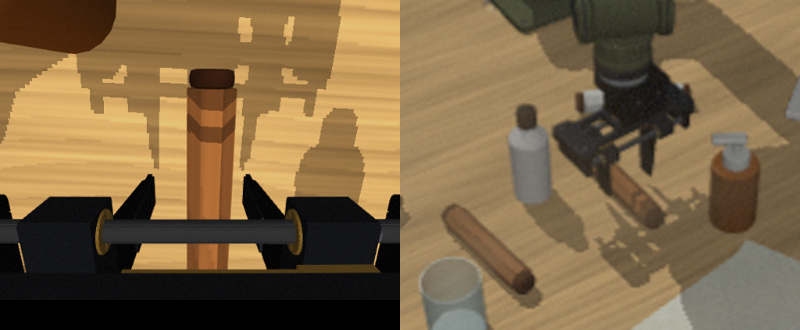

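Emit:
arm_command([
  [0,0,0.012,2,9.5,0,0.3],
  [0,0,0,0,0,5,0.3],
  [0,0,0,0,0,5,0.3],
  [0,0,0,0,0,0,0.3],
])

```text
time_s: 15.53
tool_pos: [0.5071, -0.1728, -0.0082]
tcp_rot: [[0.999, 0.036, 0.006], [0.036, -0.999, 0.002], [0.006, -0.002, -1.0]]
wrist_force: [0.1, -0.8, 0.3]
width: 0.0619
```

```bash
python3 look.py w15
```

```text
15.53 [ 0.5071 -0.1728 -0.0082] [[0.999, 0.036, 0.006], [0.036, -0.999, 0.002], [0.006, -0.002, -1.0]] [-24.7   4.7 117.8   0.3  57.3  63. ] [ 0.14 -0.82  0.28] [-0.038  0.129 -0.015] 0.0619
```

View pics/w15.png

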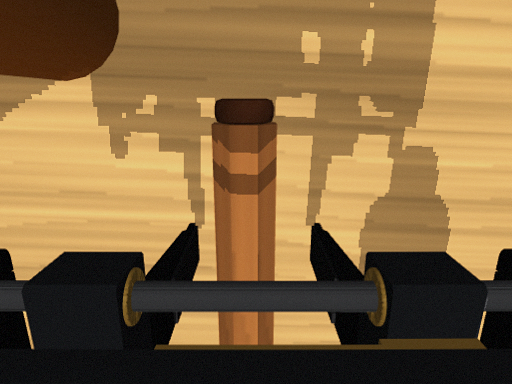

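Emit:
arm_command([
  [0,0,0.01,-2.5,-2.5,3,0.2],
  [0,0,0,-2.5,-2,5,0.2],
  [0,0,0,0,0,4,0.2],
  [0,0,0,0,0,0,-1],
  [0,0,0,0,0,0,-1],
])

```text
time_s: 16.0
tool_pos: [0.5006, -0.1678, -0.0216]
tcp_rot: [[1.0, 0.027, 0.004], [0.027, -1.0, 0.003], [0.004, -0.003, -1.0]]
wrist_force: [0.1, -0.7, 0.6]
width: 0.0484
```

Emit:
arm_command([
  [0,0,0,0,0,0,-1],
  [0,0,0,0,0,0,-1],
  [0,0,0,0,0,0,-1],
])

```text
time_s: 16.25
tool_pos: [0.5014, -0.1681, -0.0208]
tcp_rot: [[1.0, 0.027, 0.005], [0.026, -1.0, 0.003], [0.005, -0.002, -1.0]]
wrist_force: [-0.2, 0.5, -0.2]
width: 0.0316
```

Gripped at 32 mm. Lift and feel.

Emit:
arm_command([
  [0,0,0,0,0,-20,-1],
  [0,0,0,0,0,-36,-1],
  [0,0,0,0,0,-36,-1],
  [0,0,0,0,0,0,-1],
  [0,0,0,0,0,0,-1],
])

```text
time_s: 16.67
tool_pos: [0.5023, -0.1691, 0.0732]
tcp_rot: [[1.0, 0.027, 0.009], [0.027, -1.0, 0.001], [0.009, -0.0, -1.0]]
wrist_force: [0.1, 0.3, -4.0]
width: 0.0317
```

```bash
python3 look.py w16; python3 look.py s16 scene
```

```text
16.67 [ 0.5023 -0.1691  0.0732] [[1.0, 0.027, 0.009], [0.027, -1.0, 0.001], [0.009, -0.0, -1.0]] [-24.6  -2.6 116.2   0.3  66.   63.8] [ 0.08  0.31 -3.98] [-0.083  0.323 -0.009] 0.0317
16.72 [ 0.5004 -0.1682  0.0707] [[1.0, 0.027, 0.004], [0.027, -1.0, 0.003], [0.004, -0.003, -1.0]] [-24.6  -2.5 116.3   0.3  66.   63.8] [-0.56  1.07 -3.86] [-0.059  0.342  0.013] 0.0315
```

Emit:
arm_command([
  [0,0,0,0,0,-10,-1],
  [0,0,0,0,0,-10,-1],
  [0,0,0,0,0,0,-1],
])

```text
time_s: 17.02
tool_pos: [0.5016, -0.1687, 0.0924]
tcp_rot: [[1.0, 0.027, 0.006], [0.027, -1.0, 0.002], [0.007, -0.002, -1.0]]
wrist_force: [0.1, -0.9, -3.1]
width: 0.0317
```

```bash
python3 look.py w17; python3 st.py
```

```text
17.02 [ 0.5016 -0.1687  0.0924] [[1.0, 0.027, 0.006], [0.027, -1.0, 0.002], [0.007, -0.002, -1.0]] [-24.6  -3.8 115.3   0.3  68.2  63.8] [ 0.07 -0.86 -3.07] [-0.058  0.185 -0.068] 0.0317
17.0667 F bay [-2.28  0.32 -2.3 ] M bay [-0.083 -0.223  0.037] 0.03144150434639955
```

View pics/w17.png

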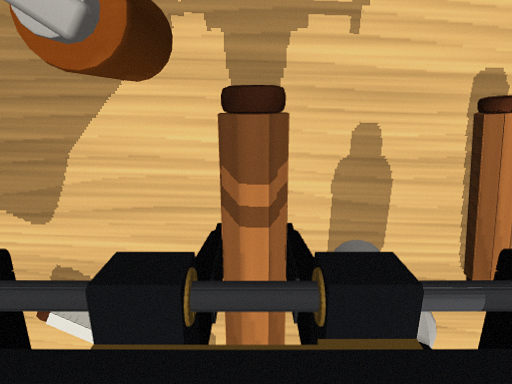

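Emit:
arm_command([
  [0,0,0,0,0,-20,-1],
  [0,0,0,0,0,-20,-1],
  [0,0,0,0,0,-20,-1],
  [0,0,0,0,0,-10,-1],
  [0,0,0,0,0,0,-1],
])

```text
time_s: 17.48
tool_pos: [0.5021, -0.1693, 0.1639]
tcp_rot: [[1.0, 0.027, 0.01], [0.027, -1.0, 0.0], [0.01, -0.0, -1.0]]
wrist_force: [-0.9, -0.4, -2.7]
width: 0.0318
```

```bash
python3 -c "
from rig import robot
for i in range(4):
    robot.get_image('wrist'); s=robot.sense(); print(s['time_s'],s['wrist_force'].round(2),s['ft_torque'].round(3))
print(s['tool_pos'],s['joint_pos'].round(1))"
```

```text
17.5333 [ 0.6   0.1  -4.39] [-0.044  0.25   0.078]
17.5833 [ 0.08 -0.19 -3.47] [0.031 0.319 0.   ]
17.6333 [-1.08 -0.21 -4.27] [-0.033  0.309  0.016]
17.6833 [-0.55 -0.35 -3.37] [-0.081  0.315 -0.045]
[ 0.49926622 -0.16808304  0.15896381] [-24.6  -7.5 112.    0.3  75.4  63.8]
```

```bash
python3 tgt.py 0 0 1 -3 -36.8 100 4
```

```text
err bay-frame mm [ 266.   359.2 -158.2] rot [-0.182 -0.56  -0.603] 17.6833 [ 0.4993 -0.1681  0.159 ]
[[-0.0152, -0.0467, -0.0503, 3.5, -39.3, 1.2], [-0.0152, -0.0467, -0.0503, 5.5, -39.2, 0.3], [-0.0152, -0.0467, -0.0503, 7.5, -38.8, -0.5], [-0.0152, -0.0467, -0.0503, 9.4, -38.3, -1.5], [-0.0152, -0.0467, -0.0503, 11.2, -37.8, -2.6]]
[[-0.0152, -0.0467, -0.0503, 12.9, -37.2, -3.7], [-0.0152, -0.0467, -0.0503, 14.6, -36.4, -4.9], [-0.0152, -0.0467, -0.0503, 16.1, -35.5, -6.1], [-0.0152, -0.0467, -0.0503, 17.6, -34.6, -7.5], [-0.0152, -0.0467, -0.0503, 18.9, -33.6, -8.9]]
[[-0.0152, -0.0467, -0.0503, 20.1, -32.4, -10.3], [-0.0152, -0.0467, -0.0503, 21.2, -31.2, -11.7]]
```

Emit:
arm_command([
  [0,0,0,0,0,-38,-1],
  [-0.0152,-0.0467,-0.0503,3.5,-39.3,1.2,-1],
  [-0.0152,-0.0467,-0.0503,5.5,-39.2,0.3,-1],
  [-0.0152,-0.0467,-0.0503,7.5,-38.8,-0.5,-1],
  [-0.0152,-0.0467,-0.0503,9.4,-38.3,-1.5,-1],
])

```text
time_s: 18.1
tool_pos: [0.5094, -0.0096, 0.1936]
tcp_rot: [[0.957, 0.231, -0.174], [0.22, -0.972, -0.082], [-0.188, 0.04, -0.981]]
wrist_force: [1.1, 0.9, -4.5]
width: 0.0318
```

Emit:
arm_command([
  [-0.0152,-0.0467,-0.0503,11.2,-37.8,-2.6,-1],
  [-0.0152,-0.0467,-0.0503,12.9,-37.2,-3.7,-1],
  [-0.0152,-0.0467,-0.0503,14.6,-36.4,-4.9,-1],
  [-0.0152,-0.0467,-0.0503,16.1,-35.5,-6.1,-1],
  [-0.0152,-0.0467,-0.0503,17.6,-34.6,-7.5,-1],
])

```text
time_s: 18.52
tool_pos: [0.5218, 0.1881, 0.1876]
tcp_rot: [[0.804, 0.477, -0.355], [0.42, -0.878, -0.229], [-0.421, 0.035, -0.906]]
wrist_force: [1.2, -0.4, -2.5]
width: 0.0319
```

Emit:
arm_command([
  [-0.0152,-0.0467,-0.0503,18.9,-33.6,-8.9,-1],
  [-0.0152,-0.0467,-0.0503,20.1,-32.4,-10.3,-1],
  [-0.0152,-0.0467,-0.0503,21.2,-31.2,-11.7,-1],
  [0,0,0,0,0,0,-1],
])

```text
time_s: 18.85
tool_pos: [0.528, 0.3113, 0.1787]
tcp_rot: [[0.661, 0.611, -0.436], [0.512, -0.792, -0.334], [-0.549, -0.003, -0.836]]
wrist_force: [-0.6, -1.2, -5.6]
width: 0.0314
```

```bash
python3 tgt.py 0 0 1 -3 -36.8 40 4
```

```text
err bay-frame mm [14.7 -5.5 88.5] rot [0.002 0.005 0.009] 18.85 [0.528  0.3113 0.1787]
[[0.0008, 0.0018, 0.003, 5.0, 1.8, 29.5], [0.0008, 0.0018, 0.003, 5.0, 1.8, 29.4], [0.0008, 0.0018, 0.003, 5.0, 1.9, 29.5]]
```

Emit:
arm_command([
  [0.0005,0.001,0.002,3,1.1,20,-1],
  [0.0005,0.001,0.002,3,1.1,20,-1],
  [0.0005,0.001,0.002,3,1.1,20,-1],
  [0.0005,0.001,0.002,3,1.1,20,-1],
  [0,0,0,3,1,8,-1],
])

```text
time_s: 19.27
tool_pos: [0.5025, 0.2772, 0.0997]
tcp_rot: [[0.673, 0.598, -0.435], [0.499, -0.802, -0.329], [-0.545, 0.004, -0.838]]
wrist_force: [-1.3, -0.6, -4.9]
width: 0.0316
```

Emit:
arm_command([
  [0,0,0,0,0,0,-1],
  [0,0,0,0,0,0,-1],
])

```text
time_s: 19.43
tool_pos: [0.505, 0.2785, 0.1035]
tcp_rot: [[0.676, 0.598, -0.431], [0.5, -0.802, -0.327], [-0.541, 0.005, -0.841]]
wrist_force: [0.3, -0.1, -2.9]
width: 0.0316
```

```bash
python3 look.py w18; python3 ov.py w18 c18 100 0 420 270 2.2; python3 tgt.py 0 0 1 -3 -36.8 6 4 3
```

```text
19.43 [0.505  0.2785 0.1035] [[0.676, 0.598, -0.431], [0.5, -0.802, -0.327], [-0.541, 0.005, -0.841]] [ 26.7  24.8  86.6  -5.8 100.9  80.6] [ 0.27 -0.07 -2.91] [ 0.282 -0.391 -0.028] 0.0316
err bay-frame mm [ 5.6  6.8 40.1] rot [ 0.    -0.006 -0.01 ] 19.4833 [0.5058 0.279  0.1047]
[[0.0002, -0.0021, -0.0032, 1.8, -2.3, 13.4], [0.0002, -0.0021, -0.0032, 1.8, -2.3, 13.4], [0.0002, -0.0021, -0.0032, 1.8, -2.3, 13.3]]
```

View pics/c18.png

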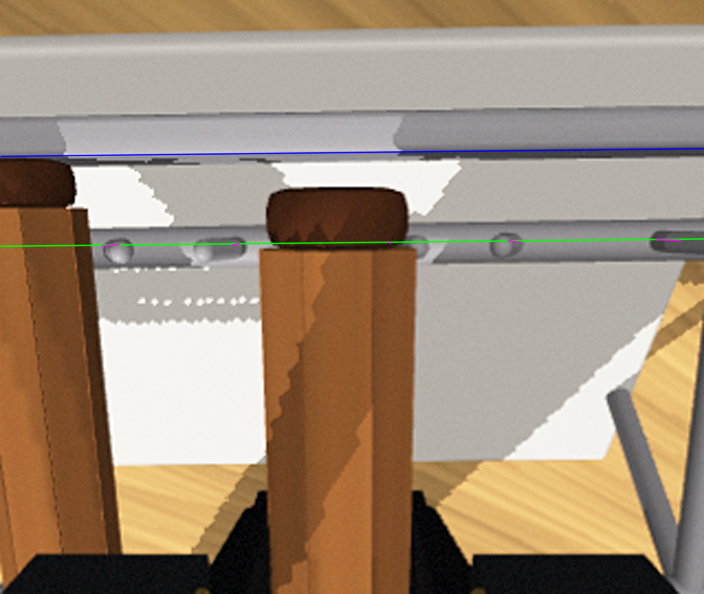

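Emit:
arm_command([
  [0,-0.002,-0.003,1.5,-2,8,-1],
  [0,-0.002,-0.003,1.5,-2,6,-1],
  [0,-0.002,-0.003,1,-1.5,5,-1],
  [0,0,0,0,0,0,-1],
  [0,0,0,0,0,0,-1],
])

```text
time_s: 19.9
tool_pos: [0.4959, 0.2789, 0.0856]
tcp_rot: [[0.668, 0.604, -0.435], [0.506, -0.797, -0.33], [-0.546, 0.001, -0.838]]
wrist_force: [0.9, -0.2, -3.4]
width: 0.0314
```

```bash
python3 look.py w19; python3 ov.py w19 c19 100 0 420 270 2.2; python3 tgt.py 0 0 1 -3 -36.8 2 4 3
```

```text
19.9 [0.4959 0.2789 0.0856] [[0.668, 0.604, -0.435], [0.506, -0.797, -0.33], [-0.546, 0.001, -0.838]] [27.  25.2 88.  -5.6 99.4 80.6] [ 0.86 -0.24 -3.4 ] [ 0.203 -0.315  0.01 ] 0.0314
err bay-frame mm [ 1.9  1.1 24.3] rot [ 0.001  0.001 -0.   ] 19.95 [0.4962 0.279  0.086 ]
[[0.0002, 0.0004, -0.0001, 0.6, -0.4, 8.1], [0.0002, 0.0004, -0.0001, 0.7, -0.3, 8.1], [0.0002, 0.0004, -0.0001, 0.6, -0.4, 8.1]]
```

View pics/c19.png

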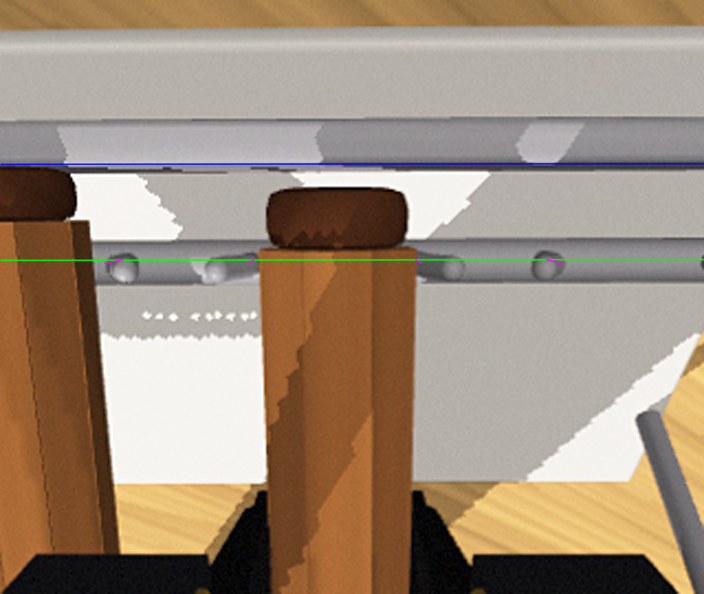

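Emit:
arm_command([
  [0,0,0,0.5,-0.3,8,-1],
  [0,0,0,0.5,-0.3,8,-1],
  [0,0,0,0.5,0,5,-1],
  [0,0,0,0,0,2,-1],
  [0,0,0,0,0,0,-1],
])

```text
time_s: 20.37
tool_pos: [0.4861, 0.272, 0.065]
tcp_rot: [[0.667, 0.604, -0.436], [0.505, -0.797, -0.33], [-0.547, 0.0, -0.837]]
wrist_force: [0.5, 0.3, -4.5]
width: 0.0316
```

```bash
python3 st.py; python3 tgt.py 0 0 1 -3 -36.8 0 0 1
```

```text
20.3667 F bay [-2.92  0.05 -3.47] M bay [-0.012  0.344 -0.031] 0.031592192190350844
err bay-frame mm [4.7 0.5 2. ] rot [ 0.     0.003 -0.   ] 20.3667 [0.4861 0.272  0.065 ]
[[0.0001, 0.003, -0.0003, 4.7, -0.5, 1.9]]
```

Emit:
arm_command([
  [0,0,0,0,0,1.8,-1],
  [0,0,0,0,0,1.2,-1],
  [0,0,0,0,0,0,-1],
])

```text
time_s: 20.62
tool_pos: [0.4859, 0.2716, 0.0636]
tcp_rot: [[0.669, 0.604, -0.434], [0.506, -0.797, -0.329], [-0.545, 0.001, -0.839]]
wrist_force: [0.4, -0.0, -3.7]
width: 0.0315
```

```bash
python3 st.py; python3 tgt.py 0 0 1 -3 -36.8 0 0 1
```

```text
20.6167 F bay [-2.27  0.24 -2.93] M bay [-0.008  0.429  0.002] 0.03149329865080754
err bay-frame mm [4.3 0.7 0.6] rot [ 0.001  0.    -0.   ] 20.6167 [0.4859 0.2716 0.0636]
[[0.0006, 0.0002, -0.0005, 4.3, -0.7, 0.6]]
```

Not yet in contact; slide down-slope while easing in.

Emit:
arm_command([
  [0,0,0,1,0,1.2,-1],
  [0,0,0,1.5,0,0.5,-1],
  [0,0,0,1.5,0,0,-1],
  [0,0,0,0,0,0,-1],
])

```text
time_s: 20.95
tool_pos: [0.4886, 0.2735, 0.0608]
tcp_rot: [[0.669, 0.604, -0.433], [0.506, -0.797, -0.329], [-0.544, 0.001, -0.839]]
wrist_force: [1.2, 1.1, 2.5]
width: 0.0319
```

```bash
python3 st.py; python3 tgt.py 0 0 1 -3 -36.8 0 0 1
```

```text
20.95 F bay [ 0.05 -0.17  3.  ] M bay [-0.026  0.146  0.009] 0.031931500569134734
err bay-frame mm [0.  0.8 0. ] rot [ 0.001 -0.001 -0.001] 20.95 [0.4886 0.2735 0.0608]
[[0.0009, -0.001, -0.0006, 0.0, -0.8, 0.0]]
```

Emit:
arm_command([
  [0,0,0,1.5,0,0,-1],
  [0,0,0,1.5,0,0,-1],
  [0,0,0,0,0,0,-1],
])

```text
time_s: 21.2
tool_pos: [0.4884, 0.2736, 0.0609]
tcp_rot: [[0.666, 0.604, -0.439], [0.504, -0.797, -0.333], [-0.551, 0.001, -0.835]]
wrist_force: [-5.9, -4.5, 11.8]
width: 0.0319
```

```bash
python3 st.py; python3 tgt.py 0 0 1 -3 -36.8 0 0 1
```

```text
21.2 F bay [1.268e+01 1.000e-02 5.810e+00] M bay [-0.085 -1.77   0.167] 0.031872580856480176
err bay-frame mm [0.2 0.6 0. ] rot [ 0.     0.007 -0.   ] 21.2 [0.4884 0.2736 0.0609]
[[0.0004, 0.0071, -0.0005, 0.2, -0.6, 0.0]]
```

Emit:
arm_command([
  [0,0,0,-1,0,0,0.2],
  [0,0,0,0,0,0,0.2],
  [0,0,0,0,0,0,0.2],
  [0,0,0,0,0,0,0.2],
  [0,0,0,0,0,-10,0.2],
])

```text
time_s: 21.62
tool_pos: [0.4917, 0.2765, 0.0654]
tcp_rot: [[0.666, 0.604, -0.438], [0.505, -0.797, -0.331], [-0.549, -0.0, -0.836]]
wrist_force: [-0.1, 0.0, -0.0]
width: 0.0558
```

Emit:
arm_command([
  [0,0,0,0,0,-20,0.2],
  [0,0,0,0,0,-30,0.2],
  [0,0,0,0,0,-38,0.2],
  [0,0,0,0,0,-40,0.3],
])

```text
time_s: 21.95
tool_pos: [0.5489, 0.3197, 0.1752]
tcp_rot: [[0.667, 0.604, -0.436], [0.505, -0.797, -0.33], [-0.547, 0.0, -0.837]]
wrist_force: [1.2, 0.2, 0.3]
width: 0.0597
```

```bash
python3 look.py w20; python3 ov.py w20 c20 100 0 460 270 2.1
```

```text
21.95 [0.5489 0.3197 0.1752] [[0.667, 0.604, -0.436], [0.505, -0.797, -0.33], [-0.547, 0.0, -0.837]] [ 27.9  28.8  74.1  -5.4 109.8  80.4] [1.16 0.22 0.26] [ 0.135 -0.196 -0.018] 0.0597
```

View pics/c20.png

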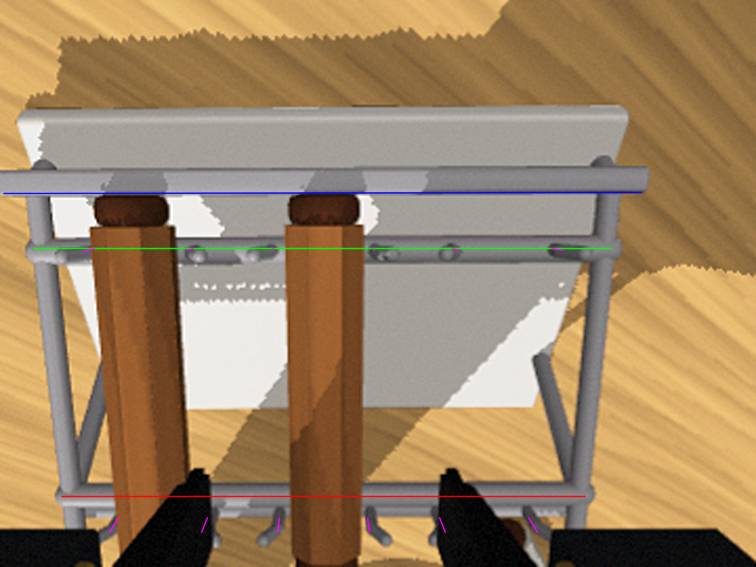

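Emit:
arm_command([
  [0,0,0,0,0,-35,0.6],
  [0,0,0,0,0,-25,0.6],
])

```text
time_s: 22.17
tool_pos: [0.5756, 0.3399, 0.2262]
tcp_rot: [[0.668, 0.604, -0.434], [0.506, -0.797, -0.33], [-0.545, 0.001, -0.838]]
wrist_force: [0.6, 0.4, 0.0]
width: 0.0703
```

```bash
python3 go.py .5035 -.3724 .15 8.7 0
```

```text
[0.5756 0.3399 0.2262] 22.1667 rot [0.144 0.564 0.482]
[[0.0076, 0.0297, 0.0254, -19.3, 27.6, 17.4], [0.0076, 0.0297, 0.0254, -19.1, 28.2, 16.5], [0.0076, 0.0297, 0.0254, -18.9, 28.8, 15.8], [0.0076, 0.0297, 0.0254, -18.6, 29.4, 15.1], [0.0076, 0.0297, 0.0254, -18.3, 30.0, 14.2]]
[[0.0076, 0.0297, 0.0254, -17.9, 30.6, 13.5], [0.0076, 0.0297, 0.0254, -17.5, 31.1, 12.7], [0.0076, 0.0297, 0.0254, -17.1, 31.6, 12.0], [0.0076, 0.0297, 0.0254, -16.7, 32.1, 11.2], [0.0076, 0.0297, 0.0254, -16.1, 32.7, 10.5]]
[[0.0076, 0.0297, 0.0254, -15.6, 33.1, 9.8], [0.0076, 0.0297, 0.0254, -15.0, 33.6, 9.1], [0.0076, 0.0297, 0.0254, -14.4, 34.0, 8.3], [0.0076, 0.0297, 0.0254, -13.8, 34.5, 7.7], [0.0076, 0.0297, 0.0254, -13.2, 34.8, 7.0]]
[[0.0076, 0.0297, 0.0254, -12.4, 35.2, 6.4], [0.0076, 0.0297, 0.0254, -11.7, 35.6, 5.8], [0.0076, 0.0297, 0.0254, -11.0, 35.9, 5.1], [0.0076, 0.0297, 0.0254, -10.2, 36.2, 4.6]]
```

Emit:
arm_command([
  [0.0076,0.0297,0.0254,-19.3,27.6,17.4,0.6],
  [0.0076,0.0297,0.0254,-19.1,28.2,16.5,0.6],
  [0.0076,0.0297,0.0254,-18.9,28.8,15.8,0.6],
  [0.0076,0.0297,0.0254,-18.6,29.4,15.1,0.6],
  [0.0076,0.0297,0.0254,-18.3,30,14.2,0.6],
])

```text
time_s: 22.58
tool_pos: [0.556, 0.1505, 0.2049]
tcp_rot: [[0.798, 0.495, -0.344], [0.441, -0.868, -0.227], [-0.411, 0.029, -0.911]]
wrist_force: [1.2, 0.0, 0.2]
width: 0.0762
```

Emit:
arm_command([
  [0.0076,0.0297,0.0254,-17.9,30.6,13.5,0.6],
  [0.0076,0.0297,0.0254,-17.5,31.1,12.7,0.6],
  [0.0076,0.0297,0.0254,-17.1,31.6,12,0.6],
  [0.0076,0.0297,0.0254,-16.7,32.1,11.2,0.6],
  [0.0076,0.0297,0.0254,-16.1,32.7,10.5,0.6],
])

```text
time_s: 23.0
tool_pos: [0.5369, -0.0373, 0.1853]
tcp_rot: [[0.897, 0.376, -0.234], [0.353, -0.926, -0.133], [-0.267, 0.037, -0.963]]
wrist_force: [1.3, -0.1, 0.2]
width: 0.0759
```

Emit:
arm_command([
  [0.0076,0.0297,0.0254,-15.6,33.1,9.8,0.5],
  [0.0076,0.0297,0.0254,-15,33.6,9.1,0.5],
  [0.0076,0.0297,0.0254,-14.4,34,8.3,0.5],
  [0.0076,0.0297,0.0254,-13.8,34.5,7.7,0.5],
  [0.0076,0.0297,0.0254,-13.2,34.8,7,0.5],
])

```text
time_s: 23.42
tool_pos: [0.5178, -0.2249, 0.1655]
tcp_rot: [[0.962, 0.251, -0.108], [0.246, -0.968, -0.053], [-0.118, 0.025, -0.993]]
wrist_force: [0.5, -0.1, 0.6]
width: 0.0717
```

Emit:
arm_command([
  [0.0076,0.0297,0.0254,-12.4,35.2,6.4,0.5],
  [0.0076,0.0297,0.0254,-11.7,35.6,5.8,0.5],
  [0.0076,0.0297,0.0254,-11,35.9,5.1,0.5],
  [0.0076,0.0297,0.0254,-10.2,36.2,4.6,0.5],
  [0,0,0,0,0,0,0.4],
])

```text
time_s: 23.83
tool_pos: [0.5005, -0.3792, 0.1484]
tcp_rot: [[0.99, 0.143, -0.001], [0.143, -0.99, -0.002], [-0.001, 0.002, -1.0]]
wrist_force: [-0.0, 1.0, 0.5]
width: 0.0687
```

Emit:
arm_command([
  [0,0,0,0,0,0,0.4],
  [0,0,0,0,0,0,0.4],
  [0,0,0,0,0,0,0.4],
])

```text
time_s: 24.08
tool_pos: [0.5034, -0.3719, 0.149]
tcp_rot: [[0.988, 0.152, -0.0], [0.152, -0.988, 0.0], [-0.0, -0.001, -1.0]]
wrist_force: [-0.1, -0.4, 0.2]
width: 0.0664
```

```bash
python3 look.py w21
```

```text
24.08 [ 0.5034 -0.3719  0.149 ] [[0.988, 0.152, -0.0], [0.152, -0.988, 0.0], [-0.0, -0.001, -1.0]] [-41.4   5.7 100.    0.   74.3  39.9] [-0.11 -0.38  0.22] [-0.05   0.126 -0.041] 0.0664
```

View pics/w21.png

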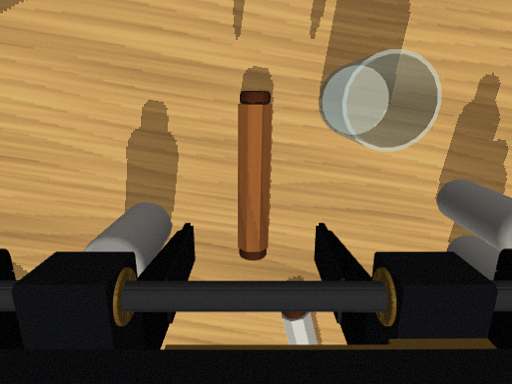

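Run:
```python
from h import *
import pickle
s=pickle.load(open('w21.pkl','rb'))
R=s['tcp_rot'];P=s['tool_pos']
def tl(X): return (R.T@(X-P)*1000).round(1)
N=atz('wrist',(252.5,259),.012,s);F=atz('wrist',(255,90.5),.020,s)
print('p2',(N+F)/2,tl((N+F)/2),np.linalg.norm(F-N),np.degrees(np.arctan2(F[1]-N[1],F[0]-N[0])))
for l,uv,z in [('beaker base c',(355,100),0),('base bottom edge',(355,136),0),('base left',(320,100),0),('rim c',(392,100),.095),('rim bottom',(388,150),.095),('rim left',(344,100),.095),('bottle top edge',(155,204),0),('bottle right',(173,225),0),('bottle right50',(173,235),.05)]:
    print(l,atz('wrist',uv,z,s).round(3),tl(atz('wrist',uv,z,s)))
```

```text
p2 [ 0.49738746 -0.37306209  0.016     ] [ -6.    0.3 133. ] 0.1773894438197511 7.848654906133461
beaker base c [ 0.592 -0.461  0.   ] [ 73.8 101.4 148.9]
base bottom edge [ 0.557 -0.469  0.   ] [ 38.1 104.2 148.9]
base left [ 0.586 -0.426  0.   ] [ 73.8  66.5 148.9]
rim c [ 0.593 -0.46   0.095] [ 74.8 100.5  53.9]
rim bottom [ 0.557 -0.466  0.095] [ 38.5 101.5  53.9]
rim left [ 0.587 -0.425  0.095] [74.8 65.7 53.9]
bottle top edge [ 0.453 -0.272  0.   ] [ -34.9 -106.8  149. ]
bottle right [ 0.431 -0.293  0.   ] [-59.3 -88.9 149. ]
bottle right50 [ 0.443 -0.304  0.05 ] [-49.7 -76.6  99. ]
```

Emit:
arm_command([
  [0,0,0.009,-1.5,0.3,25,0.3],
  [0,0,0,-1,0,30,0.3],
  [0,0,0,0,0,25,0.25],
  [0,0,0,0,0,15,0.25],
  [0,0,0,0,0,10,0.25],
])

```text
time_s: 24.55
tool_pos: [0.4999, -0.371, 0.0412]
tcp_rot: [[0.99, 0.144, -0.003], [0.144, -0.99, 0.003], [-0.003, -0.003, -1.0]]
wrist_force: [1.0, 0.3, -0.2]
width: 0.0594
```

Emit:
arm_command([
  [0,0,0,0,0,5,0.25],
  [0,0,0,0,0,0,0.25],
  [0,0,0,0,0,0,0.25],
])

```text
time_s: 24.8
tool_pos: [0.5012, -0.3737, 0.0398]
tcp_rot: [[0.99, 0.143, 0.001], [0.143, -0.99, -0.001], [0.001, 0.001, -1.0]]
wrist_force: [0.6, 0.3, -1.1]
width: 0.0598
```

```bash
python3 look.py w22; python3 look.py s22 scene
python3 - <<'E'
import cv2,numpy as np
a=cv2.imread('pics/w22.png'); b=cv2.imread('pics/s22.png')[150:310,90:280]
a=cv2.resize(a,(400,300)); b=cv2.resize(b,(400,337),interpolation=2); c=np.zeros((337,800,3),np.uint8); c[:300,:400]=a; c[:,400:]=b; cv2.imwrite('pics/c22.png',c)
E
```

```text
24.8 [ 0.5012 -0.3737  0.0398] [[0.99, 0.143, 0.001], [0.143, -0.99, -0.001], [0.001, 0.001, -1.0]] [-41.6  11.6 104.6  -0.   63.7  40.2] [ 0.59  0.28 -1.08] [-0.096  0.139 -0.021] 0.0598
24.85 [ 0.5014 -0.3741  0.0403] [[0.99, 0.143, 0.001], [0.143, -0.99, -0.001], [0.001, 0.002, -1.0]] [-41.6  11.6 104.5  -0.   63.7  40.2] [0.09 0.04 0.65] [-0.042  0.145 -0.019] 0.0595
```

View pics/c22.png

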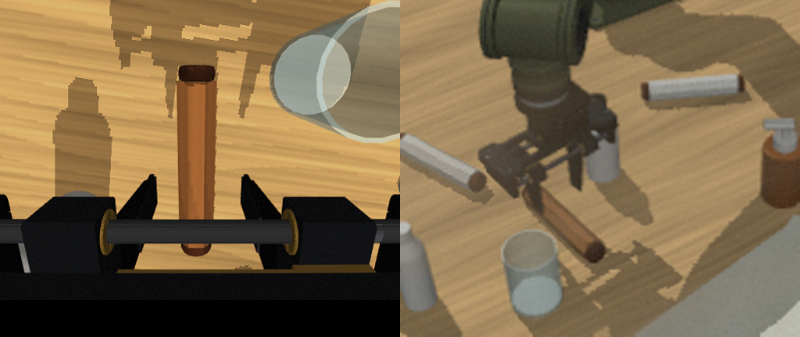

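Emit:
arm_command([
  [0,0,0,0,-1.5,12,0.25],
  [0,0,0,0,0,14,0.25],
  [0,0,0,0,0,14,0.25],
  [0,0,0,0,0,10,0.25],
  [0,0,0,0,0,0,0.25],
])

```text
time_s: 25.32
tool_pos: [0.4976, -0.37, -0.0158]
tcp_rot: [[0.99, 0.142, -0.006], [0.142, -0.99, 0.005], [-0.005, -0.006, -1.0]]
wrist_force: [-0.4, -0.8, -0.4]
width: 0.0597
```

Emit:
arm_command([
  [0,0,0,0,0,7,0.25],
  [0,0,0,0,0,3,0.25],
  [0,0,0,0,0,0,0.1],
])

```text
time_s: 25.57
tool_pos: [0.4997, -0.3719, -0.0221]
tcp_rot: [[0.99, 0.142, -0.001], [0.142, -0.99, 0.001], [-0.001, -0.001, -1.0]]
wrist_force: [-1.3, 0.3, 0.3]
width: 0.0566
```

```bash
python3 look.py w23; python3 look.py s23 scene
python3 - <<'E'
import cv2,numpy as np
a=cv2.imread('pics/w23.png'); b=cv2.imread('pics/s23.png')[150:310,90:280]
a=cv2.resize(a,(400,300)); b=cv2.resize(b,(400,337),interpolation=2); c=np.zeros((337,800,3),np.uint8); c[:300,:400]=a; c[:,400:]=b; cv2.imwrite('pics/c23.png',c)
E
```

```text
25.57 [ 0.4997 -0.3719 -0.0221] [[0.99, 0.142, -0.001], [0.142, -0.99, 0.001], [-0.001, -0.001, -1.0]] [-41.6  16.  106.2  -0.   57.9  40.3] [-1.3   0.29  0.32] [-0.044  0.205  0.005] 0.0566
25.62 [ 0.5    -0.3721 -0.0215] [[0.99, 0.142, -0.001], [0.142, -0.99, 0.001], [-0.001, -0.001, -1.0]] [-41.6  16.  106.1  -0.   57.9  40.3] [-0.42 -0.2  -0.14] [0.014 0.133 0.032] 0.0542
```

View pics/c23.png

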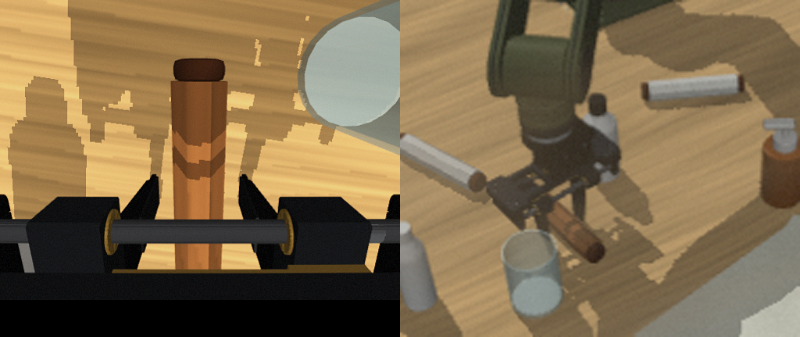

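Clear of both bystanders, no contact force. Close and lift.

Emit:
arm_command([
  [0,0,0,0,0,0,-1],
  [0,0,0,0,0,0,-1],
  [0,0,0,0,0,0,-1],
  [0,0,0,0,0,0,-1],
  [0,0,0,0,0,0,-1],
])

```text
time_s: 26.08
tool_pos: [0.5002, -0.372, -0.0209]
tcp_rot: [[0.99, 0.142, -0.0], [0.142, -0.99, 0.001], [-0.0, -0.001, -1.0]]
wrist_force: [0.3, 1.3, 2.8]
width: 0.032
```

Emit:
arm_command([
  [0,0,0,0,0,-10,-1],
  [0,0,0,0,0,-20,-1],
  [0,0,0,0,0,-30,-1],
  [0,0,0,0,0,-30,-1],
  [0,0,0,0,0,-20,-1],
])

```text
time_s: 26.5
tool_pos: [0.5007, -0.3726, 0.0916]
tcp_rot: [[0.99, 0.142, 0.001], [0.142, -0.99, -0.001], [0.001, 0.001, -1.0]]
wrist_force: [0.9, -0.9, -2.7]
width: 0.0317
```

Emit:
arm_command([
  [0,0,0,0,0,-20,-1],
  [0,0,0,0,0,-20,-1],
  [0,0,0,0,0,-10,-1],
  [0,0,0,0,0,0,-1],
])

```text
time_s: 26.83
tool_pos: [0.5014, -0.3733, 0.142]
tcp_rot: [[0.99, 0.142, 0.004], [0.142, -0.99, -0.003], [0.003, 0.004, -1.0]]
wrist_force: [-0.1, -0.3, -3.0]
width: 0.0316
```

```bash
python3 look.py w24; python3 -c "
from rig import robot
for i in range(5):
    robot.get_image('wrist'); s=robot.sense(); print(s['time_s'],s['wrist_force'].round(2),s['ft_torque'].round(3))
print(s['tool_pos'],s['joint_pos'].round(1))"
```

```text
26.83 [ 0.5014 -0.3733  0.142 ] [[0.99, 0.142, 0.004], [0.142, -0.99, -0.003], [0.003, 0.004, -1.0]] [-41.6   5.7 100.7  -0.   73.3  40.3] [-0.1  -0.27 -3.  ] [-0.017  0.074 -0.003] 0.0316
26.9333 [-0.15  0.64 -2.8 ] [-0.017  0.133 -0.016]
26.9833 [-0.47  0.13 -3.2 ] [-0.029  0.091  0.04 ]
27.0333 [-0.64  0.16 -3.93] [-0.056  0.075  0.002]
27.0833 [ 1.29 -1.36 -3.46] [-0.031  0.003 -0.016]
27.1333 [-0.76  0.29 -3.41] [-0.015  0.052 -0.032]
[ 0.49923894 -0.37134602  0.13647985] [-41.6   6.  101.   -0.   73.3  40.3]
```

View pics/w24.png

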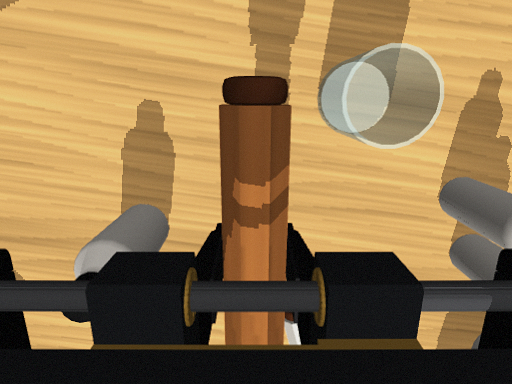

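Emit:
arm_command([
  [0,0,0,0,0,-35,-1],
  [0,0,0,0,0,-38,-1],
])

```text
time_s: 27.3
tool_pos: [0.4977, -0.37, 0.2064]
tcp_rot: [[0.99, 0.142, -0.009], [0.142, -0.99, 0.008], [-0.008, -0.009, -1.0]]
wrist_force: [1.1, 0.3, -2.1]
width: 0.0316
```

Run:
```python
from plan import *
s=robot.sense(); P,R=s['tool_pos'],s['tcp_rot']; print(P,s['time_s'])
R1=tool_R(0,-1); off=np.array([2,0,-36.9])/1000
pre=bay(1)-R1@off+RB[:,2]*.1; print('pre',pre)
n=31; w=np.round(-(2*np.pi-Ro.from_matrix(R.T@np.c_[[-.7971,-.6039,0],[-.6039,.7971,0],[0,0,-1]]).as_rotvec()[2])/n,4)
print(Ro.from_matrix(R.T@np.c_[[-.7971,-.6039,0],[-.6039,.7971,0],[0,0,-1]]).as_rotvec(),w)
Pm=pre.copy(); Pm[2]=.23
Q=P.copy();Rq=R.copy();out=[]
for i in range(1,n+1):
    # ease translate
    tr=P+(Pm-P)*i/n; d=np.round(Rq.T@(tr-Q)*1000,1); Q=Q+Rq@d/1000; Rq=Rq@Ro.from_rotvec([0,0,w]).as_matrix()
    out.append(d.tolist())
for i in range(0,n,5): print(out[i:i+5])
```

```text
[ 0.49768465 -0.3700036   0.20637293] 27.3
pre [0.57789625 0.24433543 0.14509473]
[0.00708347 0.01459943 2.63555824] -0.1177
[[5.4, -19.3, -0.6], [7.6, -18.5, -0.7], [9.7, -17.4, -0.6], [11.7, -16.2, -0.6], [13.5, -14.8, -0.6]]
[[15.1, -13.0, -0.7], [16.6, -11.2, -0.6], [17.8, -9.1, -0.6], [18.7, -7.0, -0.7], [19.4, -4.8, -0.6]]
[[19.9, -2.4, -0.6], [20.0, -0.1, -0.6], [19.8, 2.3, -0.7], [19.5, 4.6, -0.6], [18.8, 6.8, -0.6]]
[[17.8, 9.0, -0.7], [16.7, 11.0, -0.6], [15.3, 12.9, -0.6], [13.6, 14.6, -0.6], [11.8, 16.1, -0.7]]
[[9.9, 17.4, -0.6], [7.7, 18.5, -0.6], [5.6, 19.2, -0.7], [3.2, 19.7, -0.6], [0.9, 20.0, -0.6]]
[[-1.4, 19.9, -0.6], [-3.8, 19.6, -0.7], [-6.1, 19.1, -0.6], [-8.3, 18.2, -0.6], [-10.3, 17.1, -0.7]]
[[-12.3, 15.8, -0.6]]
```

Emit:
arm_command([
  [0,0,-0.1177,5.4,-19.3,-0.6,-1],
  [0,0,-0.1177,7.6,-18.5,-0.6,-1],
  [0,0,-0.1177,9.7,-17.4,-0.6,-1],
  [0,0,-0.1177,11.7,-16.2,-0.6,-1],
  [0,0,-0.1177,13.5,-14.8,-0.6,-1],
])

```text
time_s: 27.72
tool_pos: [0.5126, -0.2719, 0.2134]
tcp_rot: [[0.741, 0.672, -0.002], [0.672, -0.741, 0.002], [-0.001, -0.003, -1.0]]
wrist_force: [0.1, -0.5, -3.4]
width: 0.0314
```

Emit:
arm_command([
  [0,0,-0.1177,15.1,-13,-0.6,-1],
  [0,0,-0.1177,16.6,-11.2,-0.6,-1],
  [0,0,-0.1177,17.8,-9.1,-0.6,-1],
  [0,0,-0.1177,18.7,-7,-0.6,-1],
  [0,0,-0.1177,19.4,-4.8,-0.6,-1],
])

```text
time_s: 28.13
tool_pos: [0.5254, -0.1727, 0.2165]
tcp_rot: [[0.243, 0.97, -0.002], [0.97, -0.243, 0.001], [0.001, -0.003, -1.0]]
wrist_force: [-0.4, -0.2, -2.9]
width: 0.0316
```

Emit:
arm_command([
  [0,0,-0.1177,19.9,-2.4,-0.6,-1],
  [0,0,-0.1177,20,-0.1,-0.6,-1],
  [0,0,-0.1177,19.8,2.3,-0.6,-1],
  [0,0,-0.1177,19.5,4.6,-0.6,-1],
  [0,0,-0.1177,18.8,6.8,-0.6,-1],
])

```text
time_s: 28.55
tool_pos: [0.5383, -0.0737, 0.2195]
tcp_rot: [[-0.336, 0.942, -0.003], [0.942, 0.336, 0.001], [0.002, -0.002, -1.0]]
wrist_force: [-0.1, 0.4, -3.4]
width: 0.0318
```

Emit:
arm_command([
  [0,0,-0.1177,17.8,9,-0.6,-1],
  [0,0,-0.1177,16.7,11,-0.6,-1],
  [0,0,-0.1177,15.3,12.9,-0.6,-1],
  [0,0,-0.1177,13.6,14.6,-0.6,-1],
  [0,0,-0.1177,11.8,16.1,-0.6,-1],
])

```text
time_s: 28.97
tool_pos: [0.5511, 0.0252, 0.2225]
tcp_rot: [[-0.802, 0.597, -0.003], [0.597, 0.802, 0.0], [0.003, -0.001, -1.0]]
wrist_force: [-1.2, -0.4, -3.3]
width: 0.0318
```

Emit:
arm_command([
  [0,0,-0.1177,9.9,17.4,-0.6,-1],
  [0,0,-0.1177,7.7,18.5,-0.6,-1],
  [0,0,-0.1177,5.6,19.2,-0.6,-1],
  [0,0,-0.1177,3.2,19.7,-0.6,-1],
  [0,0,-0.1177,0.9,20,-0.6,-1],
])

```text
time_s: 29.38
tool_pos: [0.5641, 0.1243, 0.2254]
tcp_rot: [[-0.999, 0.051, -0.003], [0.051, 0.999, -0.0], [0.003, -0.0, -1.0]]
wrist_force: [-0.2, -0.2, -3.6]
width: 0.0316
```

Emit:
arm_command([
  [0,0,-0.1177,-1.4,19.9,-0.6,-1],
  [0,0,-0.1177,-3.8,19.6,-0.6,-1],
  [0,0,-0.1177,-6.1,19.1,-0.6,-1],
  [0,0,-0.1177,-8.3,18.2,-0.6,-1],
  [0,0,-0.1177,-10.3,17.1,-0.6,-1],
])

```text
time_s: 29.8
tool_pos: [0.577, 0.2232, 0.2283]
tcp_rot: [[-0.859, -0.512, -0.003], [-0.512, 0.859, -0.001], [0.003, 0.001, -1.0]]
wrist_force: [0.8, 0.8, -4.0]
width: 0.0316
```

```bash
python3 look.py w25; python3 tgt.py 1 0 -1 2 -36.9 100 4
```

```text
29.8 [0.577  0.2232 0.2283] [[-0.859, -0.512, -0.003], [-0.512, 0.859, -0.001], [0.003, 0.001, -1.0]] [  16.2    2.1   96.1    0.    82.  -104.6] [ 0.78  0.78 -3.95] [-0.043  0.059  0.077] 0.0316
err bay-frame mm [50.8 13.5 63.7] rot [ 0.034  0.575 -0.1  ] 29.85 [0.5771 0.2268 0.2284]
[[0.0068, 0.115, -0.02, -1.3, 2.8, 16.2], [0.0068, 0.115, -0.02, -3.2, 2.8, 16.0], [0.0068, 0.115, -0.02, -5.1, 2.9, 15.4], [0.0068, 0.115, -0.02, -6.9, 2.9, 14.8], [0.0068, 0.115, -0.02, -8.5, 2.8, 13.9]]
```

Emit:
arm_command([
  [0.0068,0.115,-0.02,-1.3,2.8,16.2,-1],
  [0.0068,0.115,-0.02,-3.2,2.8,16,-1],
  [0.0068,0.115,-0.02,-5.1,2.9,15.4,-1],
  [0.0068,0.115,-0.02,-6.9,2.9,14.8,-1],
  [0.0068,0.115,-0.02,-8.5,2.8,13.9,-1],
])

```text
time_s: 30.27
tool_pos: [0.5766, 0.2381, 0.1478]
tcp_rot: [[-0.674, -0.594, -0.439], [-0.495, 0.804, -0.328], [0.548, -0.004, -0.836]]
wrist_force: [0.6, 0.4, -3.2]
width: 0.0317
```

Emit:
arm_command([
  [0,0,0,0,0,0,-1],
  [0,0,0,0,0,0,-1],
  [0,0,0,0,0,0,-1],
])

```text
time_s: 30.52
tool_pos: [0.5761, 0.2376, 0.1487]
tcp_rot: [[-0.676, -0.594, -0.436], [-0.496, 0.805, -0.326], [0.544, -0.004, -0.839]]
wrist_force: [0.4, -0.2, -2.0]
width: 0.0318
```

```bash
python3 look.py w26; python3 ov.py w26 c26 0 0 512 384 1.5; python3 tgt.py 1 0 -1 2 -36.9 30 4 5;python3 -c "
from rig import robot
for i in range(2):
    robot.get_image('wrist'); s=robot.sense(); print(s['time_s'],s['wrist_force'].round(2),s['ft_torque'].round(3))"
```

```text
30.52 [0.5761 0.2376 0.1487] [[-0.676, -0.594, -0.436], [-0.496, 0.805, -0.326], [0.544, -0.004, -0.839]] [  21.6   27.9   77.9   -8.5  106.1 -104.7] [ 0.37 -0.24 -2.04] [ 0.314 -0.34   0.023] 0.0318
err bay-frame mm [ 3.4  4.6 72.4] rot [ 0.003  0.004 -0.014] 30.5667 [0.5768 0.2377 0.1512]
[[0.0006, 0.0009, -0.0028, -0.6, 0.9, 14.5], [0.0006, 0.0009, -0.0028, -0.6, 0.9, 14.5], [0.0006, 0.0009, -0.0028, -0.7, 0.9, 14.5], [0.0006, 0.0009, -0.0028, -0.6, 0.9, 14.4], [0.0006, 0.0009, -0.0028, -0.7, 0.9, 14.5]]
30.6167 [-0.71 -0.8  -2.08] [ 0.387 -0.342  0.041]
30.6667 [ 0.13 -0.71 -2.  ] [ 0.374 -0.38  -0.011]
```

View pics/c26.png

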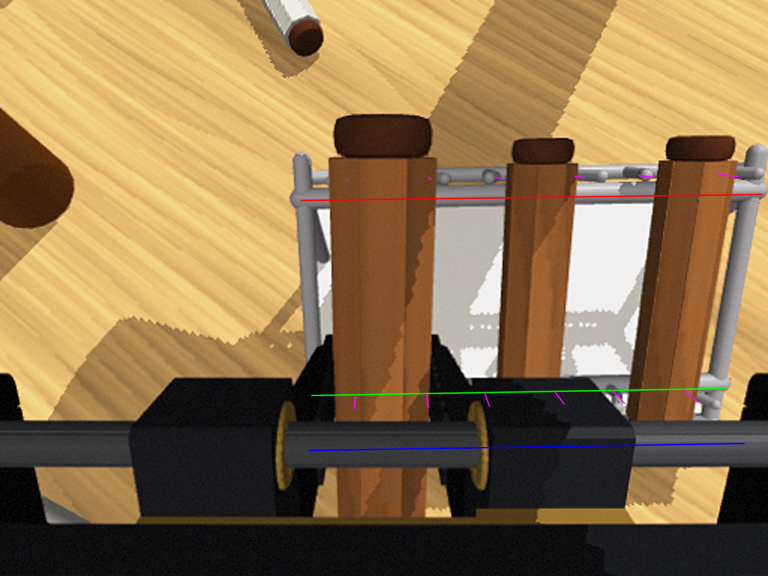

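Emit:
arm_command([
  [0,0.001,-0.0028,-0.6,0.9,14.5,-1],
  [0,0.001,-0.0028,-0.6,0.9,14.5,-1],
  [0,0.001,-0.0028,-0.6,0.9,14.5,-1],
  [0,0.001,-0.0028,-0.6,0.9,12,-1],
  [0,0.001,-0.0028,-0.6,0.9,10,-1],
])

```text
time_s: 31.08
tool_pos: [0.5468, 0.2211, 0.094]
tcp_rot: [[-0.668, -0.603, -0.437], [-0.507, 0.798, -0.327], [0.545, 0.003, -0.838]]
wrist_force: [-0.5, 0.6, -4.5]
width: 0.0316
```

Emit:
arm_command([
  [0,0,0,0,0,0,-1],
  [0,0,0,0,0,0,-1],
  [0,0,0,0,0,0,-1],
])

```text
time_s: 31.33
tool_pos: [0.5475, 0.2218, 0.0934]
tcp_rot: [[-0.667, -0.603, -0.438], [-0.506, 0.798, -0.328], [0.547, 0.003, -0.837]]
wrist_force: [0.6, -0.1, -4.1]
width: 0.0315
```

```bash
python3 look.py w27; python3 ov.py w27 c27 0 0 512 384 1.5; python3 tgt.py 1 0 -1 2 -36.9 3 4 4;python3 st.py; python3 look.py s27 scene; python3 -c "
import cv2
a=cv2.imread('pics/s27.png')[80:260,240:420]; cv2.imwrite('pics/c27s.png',cv2.resize(a,None,fx=3.3,fy=3.3,interpolation=2))"
```

```text
31.33 [0.5475 0.2218 0.0934] [[-0.667, -0.603, -0.438], [-0.506, 0.798, -0.328], [0.547, 0.003, -0.837]] [  21.3   26.9   84.9   -8.5  100.3 -104.9] [ 0.62 -0.08 -4.1 ] [ 0.403 -0.393  0.03 ] 0.0315
err bay-frame mm [-0.5 -0.4 33.1] rot [ 0.003 -0.003  0.001] 31.3833 [0.5476 0.2219 0.0934]
[[0.0008, -0.0006, 0.0003, 0.1, -0.1, 8.3], [0.0008, -0.0006, 0.0003, 0.1, -0.1, 8.3], [0.0008, -0.0006, 0.0003, 0.2, -0.1, 8.2], [0.0008, -0.0006, 0.0003, 0.1, -0.1, 8.3]]
31.3833 F bay [-1.41  0.25 -2.84] M bay [-0.127  0.524  0.074] 0.03206586335242042
31.38 [0.5476 0.2219 0.0934] [[-0.667, -0.603, -0.438], [-0.507, 0.798, -0.328], [0.547, 0.003, -0.837]] [  21.3   26.9   84.9   -8.5  100.3 -104.9] [-0.14 -0.42 -3.15] [ 0.433 -0.329 -0.007] 0.0321
```

View pics/c27.png

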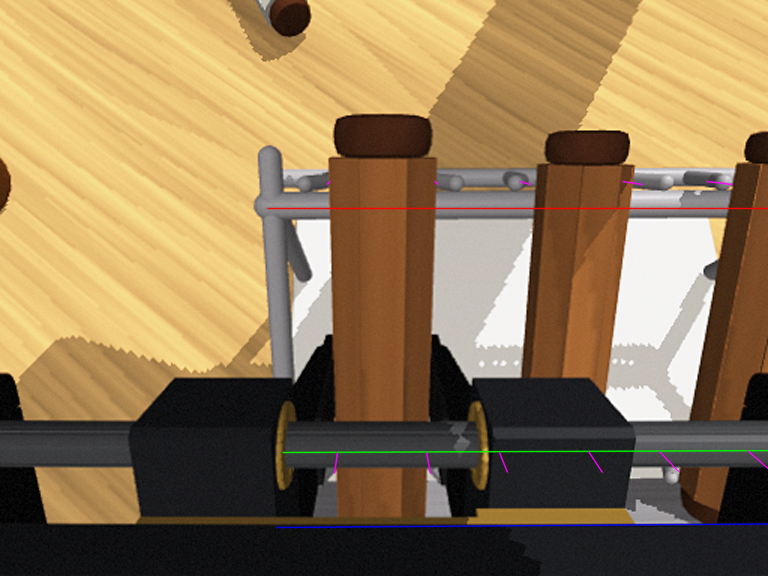

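View pics/c27s.png

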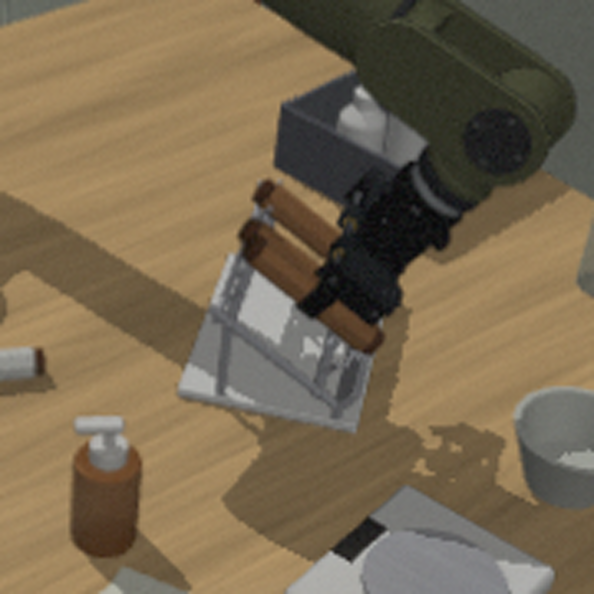

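Emit:
arm_command([
  [0,0,0,0,0,8.3,-1],
  [0,0,0,0,0,8.3,-1],
  [0,0,0,0,0,8,-1],
  [0,0,0,0,0,6,-1],
  [0,0,0,0,0,0,-1],
])

```text
time_s: 31.85
tool_pos: [0.5317, 0.2107, 0.0647]
tcp_rot: [[-0.664, -0.603, -0.442], [-0.505, 0.798, -0.329], [0.551, 0.005, -0.834]]
wrist_force: [-0.9, 0.1, -3.0]
width: 0.0316
```

```bash
python3 st.py; python3 tgt.py 1 0 -1 2 -36.9 0 0 1
```

```text
31.85 F bay [-1.1  -0.58 -2.89] M bay [-0.069  0.545  0.082] 0.03155291404608281
err bay-frame mm [ 4.1 -1.1  1.4] rot [ 0.005 -0.008  0.002] 31.85 [0.5317 0.2107 0.0647]
[[0.0046, -0.0081, 0.0019, -4.2, -1.1, 1.4]]
```

Emit:
arm_command([
  [0,0,0,0,-0.5,1.5,-1],
  [0,0,0,-1,-0.3,1.2,-1],
  [0,0,0,-1.5,0,0.8,-1],
  [0,0,0,0,0,0,-1],
])

```text
time_s: 32.18
tool_pos: [0.5343, 0.2111, 0.0624]
tcp_rot: [[-0.666, -0.603, -0.439], [-0.506, 0.798, -0.328], [0.548, 0.004, -0.836]]
wrist_force: [0.4, 1.4, -2.7]
width: 0.0316
```

```bash
python3 st.py; python3 tgt.py 1 0 -1 2 -36.9 0 0 1
```

```text
32.1833 F bay [-2.42 -0.83 -1.6 ] M bay [-0.063  0.652  0.013] 0.031621850604861196
err bay-frame mm [0.9 0.1 0.8] rot [ 0.004 -0.004  0.001] 32.1833 [0.5343 0.2111 0.0624]
[[0.0036, -0.0041, 0.0015, -0.9, 0.1, 0.8]]
```

Emit:
arm_command([
  [0,0,0,0,0,1.2,-1],
  [0,0,0,-0.5,0,0.8,-1],
  [0,0,0,0,0,0,-1],
])

```text
time_s: 32.43
tool_pos: [0.5341, 0.211, 0.062]
tcp_rot: [[-0.666, -0.603, -0.438], [-0.506, 0.798, -0.328], [0.547, 0.003, -0.837]]
wrist_force: [0.2, 1.4, 4.2]
width: 0.0317
```

```bash
python3 st.py; python3 tgt.py 1 0 -1 2 -36.9 0 0 1
```

```text
32.4333 F bay [ 1.49 -0.96  4.09] M bay [-0.223  0.092  0.068] 0.03174860648428908
err bay-frame mm [0.9 0.2 0.3] rot [ 0.003 -0.003  0.001] 32.4333 [0.5341 0.211  0.062 ]
[[0.0033, -0.0033, 0.0013, -0.9, 0.2, 0.3]]
```

Seated on the bars; push to the stop.

Emit:
arm_command([
  [0,0,0,-1.5,0,0,-1],
  [0,0,0,-1.5,0,0,-1],
  [0,0,0,-1,0,0,-1],
  [0,0,0,0,0,0,-1],
])

```text
time_s: 32.77
tool_pos: [0.5346, 0.2111, 0.0617]
tcp_rot: [[-0.663, -0.603, -0.445], [-0.503, 0.798, -0.332], [0.555, 0.003, -0.832]]
wrist_force: [-7.8, -5.3, 14.4]
width: 0.0319
```

```bash
python3 st.py; python3 tgt.py 1 0 -1 2 -36.9 0 0 1
```

```text
32.7667 F bay [15.72 -0.54  6.93] M bay [-0.179 -2.034  0.164] 0.03188777712675112
err bay-frame mm [0.4 0.3 0.3] rot [ 0.004 -0.012  0.001] 32.7667 [0.5346 0.2111 0.0617]
[[0.0036, -0.0124, 0.0008, -0.4, 0.3, 0.3]]
```

Firm on the stop. Back off slightly, release, retreat.

Emit:
arm_command([
  [0,0,0,1.5,0,0,0.2],
  [0,0,0,0,0,0,0.2],
  [0,0,0,0,0,0,0.2],
  [0,0,0,0,0,0,0.2],
  [0,0,0,0,0,-10,0.2],
])

```text
time_s: 33.18
tool_pos: [0.5377, 0.2144, 0.0655]
tcp_rot: [[-0.663, -0.603, -0.443], [-0.505, 0.798, -0.33], [0.552, 0.005, -0.834]]
wrist_force: [0.1, -0.5, -0.3]
width: 0.0561
```

Emit:
arm_command([
  [0,0,0,0,0,-20,0.2],
  [0,0,0,0,0,-30,0.2],
  [0,0,0,0,0,-38,0.2],
  [0,0,0,0,0,-40,0.3],
  [0,0,0,0,0,-40,0.3],
])

```text
time_s: 33.6
tool_pos: [0.6138, 0.2709, 0.2095]
tcp_rot: [[-0.665, -0.603, -0.44], [-0.506, 0.797, -0.328], [0.549, 0.004, -0.836]]
wrist_force: [-0.1, 0.1, 0.1]
width: 0.0614
```

Emit:
arm_command([
  [0,0,0,0,0,-40,0.3],
  [0,0,0,0,0,0,0.3],
  [0,0,0,0,0,0,0.3],
])

```text
time_s: 33.85
tool_pos: [0.6328, 0.2847, 0.2445]
tcp_rot: [[-0.669, -0.604, -0.434], [-0.508, 0.797, -0.326], [0.543, 0.002, -0.84]]
wrist_force: [1.0, -0.5, -0.8]
width: 0.0619
```

```bash
python3 look.py w30; python3 look.py s30 scene; python3 look.py t30 top; python3 ov.py w30 c30 0 0 512 384 1.5
python3 - <<'E'
import cv2,numpy as np
b=cv2.imread('pics/s30.png')[100:240,260:400]; a=cv2.imread('pics/t30.png')[110:260,80:230]
cv2.imwrite('pics/c31.png',np.hstack([cv2.resize(b,(400,400),interpolation=2),cv2.resize(a,(400,400),interpolation=2)]))
E
```

```text
33.85 [0.6328 0.2847 0.2445] [[-0.669, -0.604, -0.434], [-0.508, 0.797, -0.326], [0.543, 0.002, -0.84]] [  23.2   34.    60.2   -8.4  117.7 -105.8] [ 1.05 -0.49 -0.79] [ 0.233 -0.142  0.009] 0.0619
33.9 [0.6315 0.2839 0.2419] [[-0.666, -0.604, -0.438], [-0.507, 0.797, -0.328], [0.547, 0.004, -0.837]] [  23.2   34.    60.5   -8.4  117.7 -105.8] [-0.16  0.4   0.1 ] [ 0.227 -0.17   0.016] 0.0621
33.95 [0.6306 0.2834 0.2402] [[-0.665, -0.603, -0.441], [-0.506, 0.797, -0.329], [0.55, 0.004, -0.835]] [  23.2   34.1   60.6   -8.4  117.7 -105.8] [ 0.1  -0.91 -0.3 ] [ 0.255 -0.192 -0.009] 0.0622
```

View pics/c30.png

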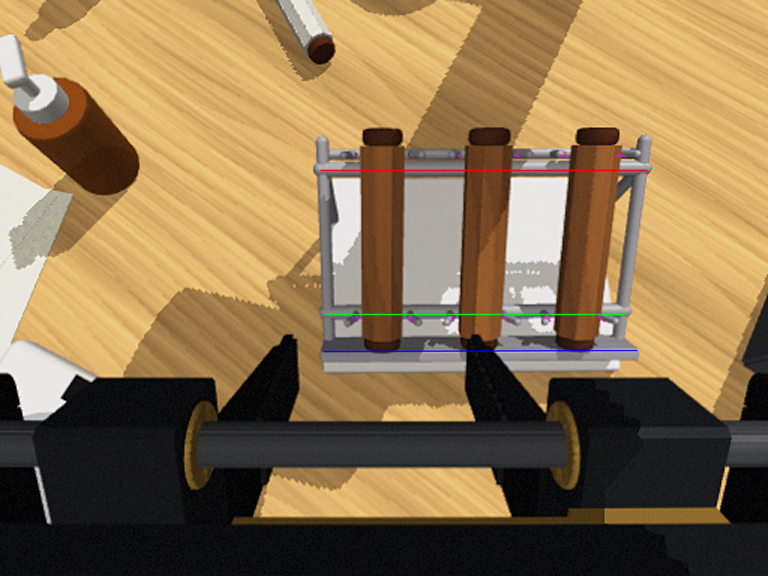

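View pics/c31.png

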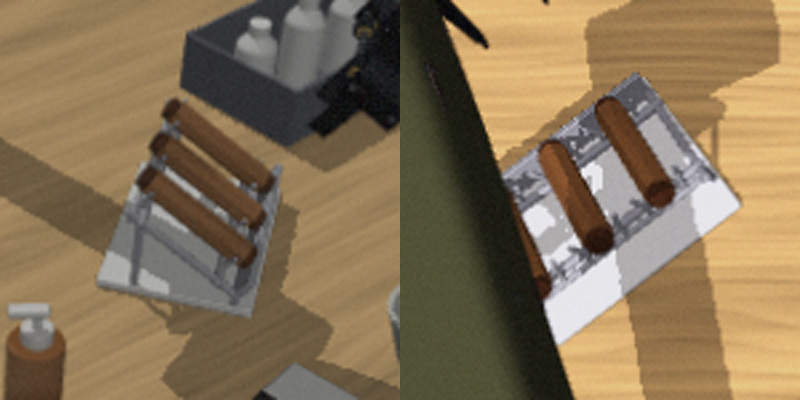

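View pics/s30.png

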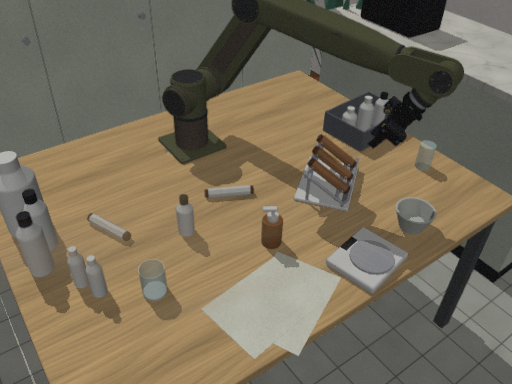

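```bash
python3 -c "
from rig import robot
print(robot.sign_off())"
```

```text
the job is handed in; nothing more can be done
None
```

All three brown pestles are in the rack, one to a bay, each judged to have its heavy end at the foot stop. The job was handed in at about 34 s of the 72 s allowed, with the gripper clear of everything.

**Heavy ends:** I lifted each pestle near mid-length and compared the wrist moment with the unloaded reading.

| Pestle | Start in top image (px) | Heavier end at the start | Bay (`y` from the middle bay) | Turned round |
|---|---|---|---|---|
| First | (239,170) | end nearest the robot | side bay at -78 mm | yes |
| Second | (303,187) | far end | middle bay | no |
| Third | (370,185) | end nearest the robot | side bay at +78 mm | yes |

The differences were 0.08 to 0.14 N m against an expected 0.1. The readings are noisy, so each rests on the average of several. The single readings taken on the two turned pestles fitted the same ends.

**Last checks:** The final wrist, scene and top images show all three pestles between their pins, on both bars. In the wrist view each low end is against the stop; the arm hid one bay in the top view. The last two were pushed until the stop pushed back with 13 to 16 N along the slope, the first with about 7 N. The beaker, both bottles and the two white look-alikes appear where they were. I did not measure the top-rail load to confirm the heavy ends a second way.

**What disagreed:**
- **Finger length:** The fingertips are about 30 mm behind the stated TCP, not 14 mm ahead of it. The first grasp closed just above the pestle without any measurable force. I measured the offset in the images and grasped lower.
- **Camera offset:** The top and wrist cameras differed by 3 to 5 mm on the rack. I corrected the rack position from the wrist view before the first placing.

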